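# Check and pack the jam jars from behind the sprung guard

### The job

Take the jam jars that are in the display case out from behind its spring-closing guard, one at a time in the order red lid, yellow lid, green lid (not all are always there), hold each upright in the air over the red cross in front of the label checker, level with its window, and turn it so that first its barcode, then its cream label, then its blue seal faces the window squarely, keeping it still there for two seconds each time, then stand the jar upright in the wooden order tray without dropping it. When all the jars have been shown and are in the tray, press the green button on the checker and let it go; leave the guard shut and the other things on the counter where they are.

Things in the scene. Friction and masses are not known exactly. Their poses are not given: they have to be found in the camera images.
- guard (a joint): hinge angle of the clear sloping guard over the case, rad: 0 = shut (its rest), grows as its free edge swings up and away from the case's front, 0.61 = upright, 1.4 = stop. Spring and weight (2 to 5 N at the edge) shut it when let go. Slick plastic, may be pushed by any part of gripper or wrist; taking a jar from above opens it to about 0.5 rad
- guard_edge (a point): middle of the guard's free edge, a white roll 20 mm thick and 350 mm long, along the case's y, 190 mm from the hinge. Shut: 251 mm above the counter, at x = -47 mm in the case's frame; the guard slopes (55 degrees from level) from there down to its hinge. Moves with the guard
- case: fixed wooden case, x -70 to +85 mm, 377 mm wide (y), origin under its middle; -x side, roughly to the robot, open above a lip 50 mm high; ends 44 mm high, with hinge posts (x from 52 mm) to 104 mm; floor 12 mm up. Three bays at y = -115, 0, +115 mm, 85 mm wide, dividers 44 mm high. Guard hinge along y at x = +62, 95 mm up; the guard covers the jars from above: hold it open with gripper or wrist to take one
- red_center (a point): centre (half-way up) of the jar with the red lid: upright round jar 62 mm across, 95 mm tall (lid and body equally wide), heavy base, about 0.35 kg; z up along the jar, x towards its cream label, +y towards its black-and-white barcode, -y towards its blue and gold seal (the panels are 90 degrees apart). None if this jar is absent. In the case its centre is 59.5 mm above the counter.
- red_label (a point): middle of the red-lidded jar's cream label, on its surface at +x; a cream bar on the lid points to this side
- yellow_center (a point): centre (half-way up) of the jar with the yellow lid: upright round jar 62 mm across, 95 mm tall (lid and body equally wide), heavy base, about 0.35 kg; z up along the jar, x towards its cream label, +y towards its black-and-white barcode, -y towards its blue and gold seal (the panels are 90 degrees apart). None if this jar is absent. In the case its centre is 59.5 mm above the counter.
- yellow_label (a point): middle of the yellow-lidded jar's cream label, on its surface at +x; a cream bar on the lid points to this side
- green_center (a point): centre (half-way up) of the jar with the green lid: upright round jar 62 mm across, 95 mm tall (lid and body equally wide), heavy base, about 0.35 kg; z up along the jar, x towards its cream label, +y towards its black-and-white barcode, -y towards its blue and gold seal (the panels are 90 degrees apart). None if this jar is absent. In the case its centre is 59.5 mm above the counter.
- green_label (a point): middle of the green-lidded jar's cream label, on its surface at +x; a cream bar on the lid points to this side
- checker: fixed label checker, origin on the counter under its aiming point; a 6 mm base plate with a red cross at the origin; its white head (80 mm deep, 110 mm wide, top 126 mm above the counter) stands at +x (x from 85 to 165 mm), its dark window facing -x, roughly to the robot
- aim (a point): aiming point, 100 mm above the counter straight over the red cross, 85 mm in front of the window: where the centre of a jar belongs while one of its sides is shown to the window; the jar is held in the air there, its foot about 47 mm above the plate
- window (a point): middle of the checker's window, 100 mm above the counter; a panel is shown when it faces this point squarely
- button_top (a point): top of the green push button on the checker's head (32 mm across, about 145 mm above the counter); press straight down
- button (a joint): travel of the green button, m: 0 = up, 0.006 = fully down (5 N); springs back
- tray: fixed wooden order tray, 310 mm long (x) by 102 mm wide (y), walls 8 mm thick and 45 mm high, origin on the counter under its middle; its floor is 8 mm above the counter; room for three jars in a row along x (a jar's centre at most 115 mm from the middle along x and 11 mm along y)
- bell: brass counter bell, 72 mm across, 52 mm high; bystander, leave alone; origin under its centre
- twine: spool of twine, 52 mm across, 70 mm high; bystander, leave alone; origin under its centre
- sample_cup: white cup, 68 mm across, 60 mm high; bystander, leave alone; origin under its centre
- honey: amber honey jar, 68 mm across, 130 mm high; bystander, leave alone; origin under its centre
- jar_red: the same red-lidded jar, origin under its foot
- jar_yellow: the same yellow-lidded jar, origin under its foot
- jar_green: the same green-lidded jar, origin under its foot

How it is judged:
By the outcome, as a careful person would: the job done as asked, in the order asked, and still so for the second after the job is handed in, with the robot touching nothing.
Of jar_red, jar_yellow, jar_green only 2 to 3 are there at a start; the rules pass over those that are not, and their reading is None.
At some moment in a run one of jar_red, jar_yellow, jar_green may be knocked a few centimetres aside while the robot is not near it.
It also fails if it takes over 210 s, if anything falls off the work surface, if the arm or the gripper's body presses on something with over 40 N, if the wrist force passes 120 N, or if a joint passes its speed limit or range.

### The arm

A 6-joint arm with a two-finger parallel gripper is mounted at the origin on the work surface. World frame = base frame: x ahead of the robot, y to its left, z up, the work surface at z = 0. Lengths are in m, angles in rad, forces in N, time in s.
With the tool pointing down it reaches from about 0.375 to 0.975 m from the base axis. Payload 3.8 kg.
Tool frame: the origin (TCP) lies at the very end of the fingers, on their centre line; the grasp point (between the pads) lies bot.grasp_offset behind it (bot.grasp_offset is the distance from the TCP to the grasp point, in m); y points along the fingers, x is the direction in which the jaws open and shut, and the axes are right-handed (so a half turn about y gives the same grasp; the last joint's range is limited). The gripper opens to 85 mm and grips with 20 to 120 N. Pads are 22 mm wide; open, the fingers measure 114 mm over their backs; the gripper's body (76 mm by 85 mm) begins 54 mm behind the grasp point. The pads swing forward as they close: fully open they stand 13 mm farther back than shut.
Start: joints at [1.1, 0.264, 1.604, -0, 1.274, -0.037], TCP at [0.284, 0.612, 0.231] pointing down, gripper open.
Joint ranges: [-2.63, 2.63], [-0.94, 2.18], [0.31, 2.57], [-1.31, 4.45], [0, 2.66], [-2.55, 2.55]. Speed limits (rad/s): [2.57, 2.57, 3.14, 3.14, 3.14, 3.14].

### API

Orientations are given as a rotation vector (axis times angle).
In Python, from workcell import sensors, read_camera, job, bot gives the robot as it stands.
- The arm moves only by the tool arm_command, never from a script. Its argument "deltas" is a list of rows, each a list of 4 numbers: the shift along the tool's x, y, z in m, then the turn about the tool's y in rad. A call has 1 to 20 rows; each row shifts and turns the commanded pose from where the row before left it, along the tool's axes as they then stand; what a row does not reach is not made up. A row lasts 1/8 s, in which the tool goes at most 62.5 mm and 10.7 degrees, less where a joint would pass 70% of its speed; a pose out of reach is approached as far as the arm can. A call is refused whole if a number of a shift passes 0.0625 or a number of a turn 0.188, either way. A call with a gripper value outside its range is refused whole. "fingers" is the finger opening in m, from 0 to 0.0854, set as the call begins (left out, the last holds). The fingers move at their own pace and stop on an object; "newtons" is the grip in N (left out, the last holds). Time passes only in rows, so rows that do not move let the fingers close. It gives the time, the measured TCP pose, the force and the opening at its end, in the units of the state.
- sensors.read_state(): the state, without advancing time (a new reading comes with each control period).
- read_camera(name): name is "scene" or "top" or "wrist"; returns a dict with "color" (400x640x3 uint8, red, green, blue), "vfov" (degrees; the focal length in pixels is half the picture's height over the tangent of half this angle, whatever the lens; pixels are square), "cx", "cy" (the principal point, pixels), "R" (3x3) and "t" (3): a world point X has camera coordinates R X + t; the wrist camera has in their place "T_tool_cam" (4x4, takes a point from camera to tool coordinates, whose origin is the TCP and whose axes are the tool frame's). Camera axes: x right, y down, z forward; pixel columns grow to the right and rows downward; lengths in m; the calibration is good to about 2 mm. A picture is of the moment at which its call begins: read the wrist's pose just before it. There is no depth.
- job.finish_job(): hands the job in, once; it reports no verdict.
The state is a dict: "time": time; "q": joint angles; "joint_vel": joint speeds; "joint_torque": joint torques, N m; "tool_pos": TCP position; "tcp_rot": TCP orientation; "wrist_force": force on the tool from outside, world axes, zero at the start; "torque": the same for the moment, N m; "width": opening from 0.0 (shut) to 1.0 (fully open).
Only numpy, scipy, OpenCV 4.12 (cv2) and the standard library are available. Lean on these libraries where they do the work, as an engineer would, in place of code of your own. Each camera call takes 0.05 s, during which the arm holds its last target.

## Working session

There is one attempt and no reset: what is moved stays moved. The work goes in short steps, Python scripts to look and compute and a tool call to move; the robot and the scene stay as the last step left them, time stands still between calls to the robot, and variables do not carry over. Pictures are saved under pics/ and viewed, and the job is handed in when it is done.

Besides the shell and the picture viewer there is one more tool, called after "Request:" as name(argument=value, ...) on one line, values as JSON. arm_command: Moves the arm, as the interface text tells. Its arguments: {"type":"object","properties":{"deltas":{"type":"array"},"fingers":{"type":"number"},"newtons":{"type":"number"}},"required":["deltas"]}

```bash
ls; mkdir -p pics; python3 - <<'E'
from workcell import sensors, read_camera, job, bot
import cv2
print(sensors.read_state()); print(bot.grasp_offset, [a for a in dir(bot) if a[0]!='_'])
for n in ["scene","top","wrist"]:
    c=read_camera(n); cv2.imwrite(f"pics/{n}0.png",c["color"][:,:,::-1]); print(n,{k:v for k,v in c.items() if k!="color"})
E
```

```text
pics
{'time': 0.0, 'q': array([ 1.10009968e+00,  2.64766332e-01,  1.60540738e+00,  3.64736439e-06,
        1.27371570e+00, -3.68727355e-02]), 'joint_vel': array([-9.42620761e-04,  2.40455486e-05,  1.15724809e-03,  4.82782556e-04,
       -9.64976258e-04,  2.80373636e-04]), 'joint_torque': array([ 3.40249908e-04, -5.15117669e+01, -3.67307532e+01,  7.06334072e-05,
        1.28546098e-02, -1.17147188e-06]), 'tool_pos': array([0.28337367, 0.61180656, 0.22993514]), 'tcp_rot': array([-1.38493888, -0.88250993,  0.88576421]), 'wrist_force': array([-0.68947686,  0.23579707, -0.16622034]), 'torque': array([ 0.00392172, -0.02058157, -0.04132141]), 'width': 1.0021822987401925}
0.0187 ['MotionError', 'grasp_offset']
scene {'vfov': 56.00341872738028, 'cx': 319.7123461340733, 'cy': 201.925004537073, 'R': array([[ 0.46277365,  0.886397  , -0.01187069],
       [ 0.67840357, -0.36273976, -0.63889629],
       [-0.57062172,  0.28761125, -0.76920129]]), 't': array([-0.2442494 , -0.26143308,  1.44117334])}
top {'vfov': 48.24915500910638, 'cx': 314.7178380299181, 'cy': 197.37466781562023, 'R': array([[-0.01520228, -0.9998588 , -0.00716092],
       [-0.98525386,  0.01620012, -0.17033025],
       [ 0.17042221,  0.00446591, -0.98536101]]), 't': array([-2.74043860e-05,  5.68213035e-01,  1.10793652e+00])}
wrist {'vfov': 65.43674019667105, 'cx': 319.7017775248441, 'cy': 204.93730956748922, 'T_tool_cam': array([[ 9.99999915e-01,  1.59602767e-04, -3.81277829e-04,
        -3.65668034e-04],
       [ 4.11613297e-04, -3.00419090e-01,  9.53807214e-01,
        -1.42721238e-01],
       [ 3.76871325e-05, -9.53807289e-01, -3.00419130e-01,
         7.83157408e-02],
       [ 0.00000000e+00,  0.00000000e+00,  0.00000000e+00,
         1.00000000e+00]])}
```

View pics/scene0.png

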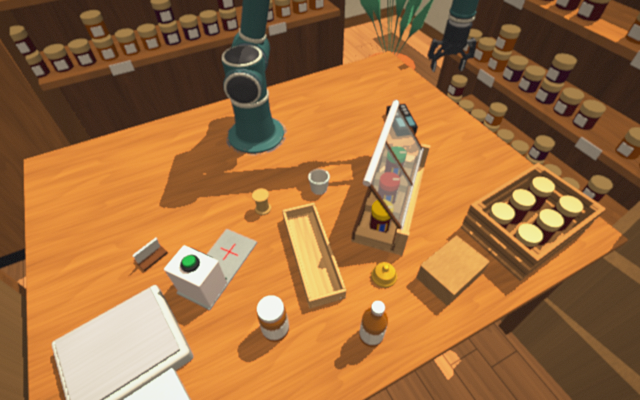

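View pics/top0.png

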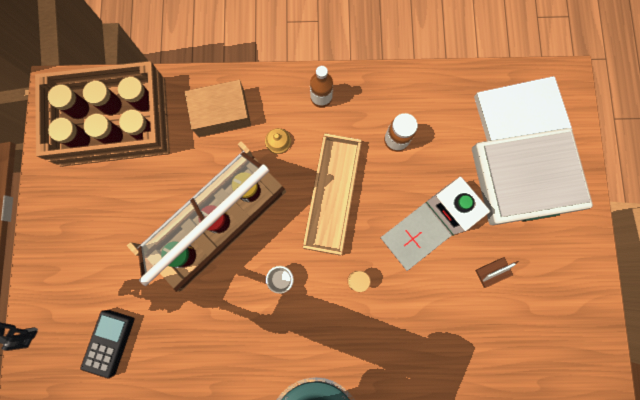

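View pics/wrist0.png

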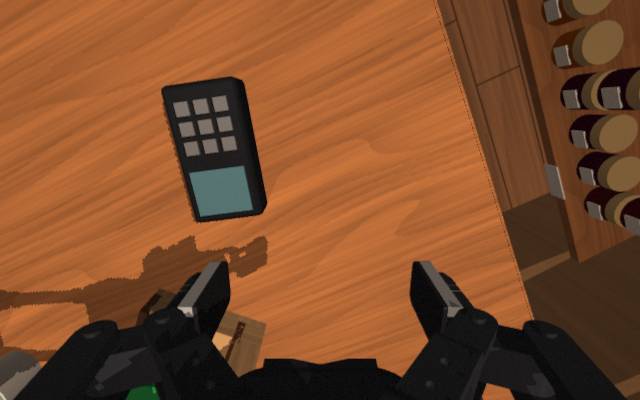

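```bash
cat > h.py <<'E'
import numpy as np, cv2
from scipy.spatial.transform import Rotation as Rot
from workcell import sensors, read_camera, job, bot
def cam(n):
    s=sensors.read_state(); c=read_camera(n)
    c["f"]=200/np.tan(np.radians(c["vfov"]/2))
    if n=="wrist":
        T=np.eye(4);T[:3,:3]=Rot.from_rotvec(s["tcp_rot"]).as_matrix();T[:3,3]=s["tool_pos"]
        W=np.linalg.inv(T@c["T_tool_cam"]); c["R"]=W[:3,:3]; c["t"]=W[:3,3]
    return c
def ray(c,uv):
    uv=np.atleast_2d(np.array(uv,float))
    d=np.c_[(uv[:,0]-c["cx"])/c["f"],(uv[:,1]-c["cy"])/c["f"],np.ones(len(uv))]@c["R"]
    return -c["R"].T@c["t"], d
def onz(c,uv,z):
    o,d=ray(c,uv); return o+d*((z-o[2])/d[:,2])[:,None]
def proj(c,X):
    p=np.atleast_2d(X)@c["R"].T+c["t"]; return np.c_[p[:,0]/p[:,2]*c["f"]+c["cx"],p[:,1]/p[:,2]*c["f"]+c["cy"]]
def tri(c1,u1,c2,u2):
    A=[];b=[]
    for c,u in((c1,u1),(c2,u2)):
        o,d=ray(c,u); d=d[0]/np.linalg.norm(d[0]); P=np.eye(3)-np.outer(d,d); A.append(P); b.append(P@o)
    return np.linalg.lstsq(np.vstack(A),np.hstack(b),rcond=None)[0]
def crop(c,x0,y0,x1,y1,k,fn):
    cv2.imwrite(fn,cv2.resize(np.ascontiguousarray(c["color"][y0:y1,x0:x1,::-1]),None,fx=k,fy=k,interpolation=cv2.INTER_CUBIC))
def yaw():
    s=sensors.read_state(); R=Rot.from_rotvec(s["tcp_rot"]).as_matrix(); return np.degrees(np.arctan2(R[1,0],R[0,0])),R
E
python3 - <<'E'
from h import *
c=cam("top"); crop(c,120,130,300,300,4,"pics/t1.png"); crop(c,370,160,510,280,5,"pics/t2.png")
c=cam("scene"); crop(c,340,90,440,260,3.5,"pics/s1.png")
print(yaw())
E
```

```text
(np.float64(65.1452206989302), array([[ 4.20319507e-01, -5.27639159e-04, -9.07376015e-01],
       [ 9.07375408e-01, -1.05095689e-03,  4.20319837e-01],
       [-1.17539028e-03, -9.99999309e-01,  3.70291162e-05]]))
```

View pics/t1.png

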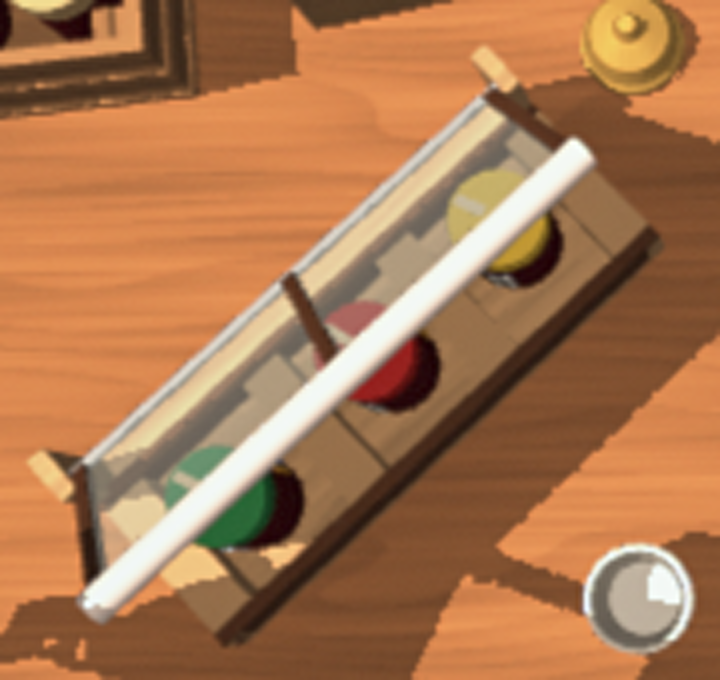

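View pics/t2.png

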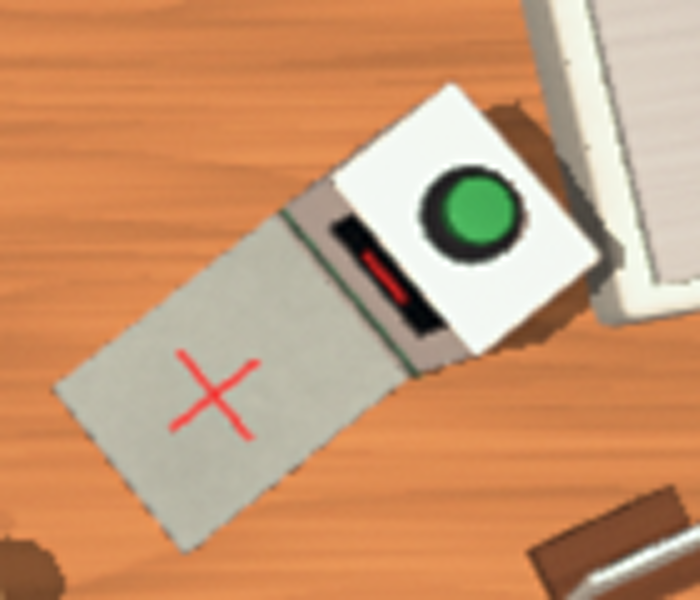

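View pics/s1.png

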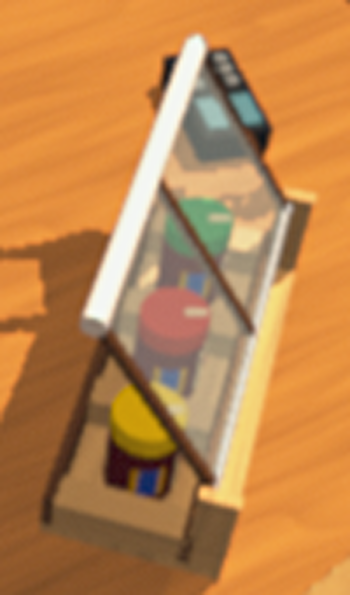

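```bash
python3 - <<'E'
from h import *
c=cam("top"); s=cam("scene")
print("cams",-c["R"].T@c["t"],-s["R"].T@s["t"])
f=lambda p:[(p[0]+.5)/4+120-.5,(p[1]+.5)/4+130-.5]
g=lambda p:[(p[0]+.5)/5+370-.5,(p[1]+.5)/5+160-.5]
h=lambda p:[(p[0]+.5)/3.5+340-.5,(p[1]+.5)/3.5+90-.5]
a=onz(c,[f((97,605)),f((582,152))],.251); print("roll",a, np.linalg.norm(a[0]-a[1]))
r1=tri(c,f((97,605)),s,h((198,45)));r2=tri(c,f((582,152)),s,h((93,325)));print("roll tri",r1,r2,np.linalg.norm(r1-r2))
b=onz(c,[f((222,630)),f((655,232))],.05); print("lip",b,np.linalg.norm(b[0]-b[1]))
for A in(a,b): d=A[0]-A[1]; print(np.degrees(np.arctan2(d[1],d[0])))
print("lids",onz(c,[f((371,354)),f((499,223)),f((220,497))],.107))
print("lids scene",onz(s,[h((175,322)),h((148,420)),h((197,225))],.107))
print("bars scene R Y G",onz(s,[h((195,312)),h((177,408)),h((220,217))],.107))
print("bars top Y G",onz(c,[f((470,207)),f((185,482))],.107))
x=onz(c,[g((214,395))],.006); print("cross",x)
e=onz(c,[g((52,388)),g((183,552)),g((415,376)),g((282,210))],.006);print("plate",e)
for i,j in((0,3),(1,2),(1,0),(2,3)): d=e[j]-e[i];print(np.degrees(np.arctan2(d[1],d[0])))
hd=onz(c,[g((333,183)),g((477,355)),g((600,257)),g((452,84))],.126);print("head",hd)
for i,j in((0,3),(1,2),(1,0),(2,3)): d=hd[j]-hd[i];print(np.degrees(np.arctan2(d[1],d[0])),np.linalg.norm(d))
bt=onz(c,[g((481,210))],.145);print("button",bt)
t=np.array([[323,135],[367,138],[341,253],[304,248]]);tt=onz(c,t,.045);print("tray",tt,tt.mean(0),[np.linalg.norm(tt[i]-tt[i-1]) for i in range(4)])
E
```

```text
cams [ 0.37101668 -0.01418047  1.18850113] [ 1.11275413 -0.2928279   0.93862436]
roll [[0.36364439 0.34622029 0.251     ]
 [0.60003427 0.09603874 0.251     ]] 0.34419614941191373
roll tri [0.36447856 0.34807406 0.25107944] [0.60034252 0.09603812 0.24934268] 0.3451911625079691
lip [[0.34546824 0.34420674 0.05      ]
 [0.59496946 0.07201843 0.05      ]] 0.36923885452174365
133.37640876385754
132.50990600043187
lids [[0.51075565 0.24140815 0.107     ]
 [0.59102474 0.16412981 0.107     ]
 [0.42542427 0.33047048 0.107     ]]
lids scene [[0.52464377 0.23977872 0.107     ]
 [0.60361516 0.15973186 0.107     ]
 [0.43377053 0.32602308 0.107     ]]
bars scene R Y G [[0.52302291 0.26160056 0.107     ]
 [0.6042614  0.1873496  0.107     ]
 [0.4349361  0.35077087 0.107     ]]
bars top Y G [[0.60142541 0.18221801 0.107     ]
 [0.43475039 0.3519848  0.107     ]]
cross [[ 0.46082282 -0.26507592  0.006     ]]
plate [[ 0.46586588 -0.17975878  0.006     ]
 [ 0.37927445 -0.24463196  0.006     ]
 [ 0.4691749  -0.37167202  0.006     ]
 [ 0.55915391 -0.3066215   0.006     ]]
-53.671233766982226
-54.71470191203589
36.84007482728871
35.86512843389642
head [[ 0.55283913 -0.30224716  0.126     ]
 [ 0.46872988 -0.36549017  0.126     ]
 [ 0.51478113 -0.42766437  0.126     ]
 [ 0.60066554 -0.36292345  0.126     ]]
-51.75403059479439 0.07725915234144136
-53.47334983211878 0.07737150578536735
36.940052791992905 0.10523328600987768
37.009523626194394 0.10755239418693614
button [[ 0.53550286 -0.36605912  0.145     ]]
tray [[ 0.7369414  -0.03360859  0.045     ]
 [ 0.72660692 -0.1503494   0.045     ]
 [ 0.42417083 -0.07363643  0.045     ]
 [ 0.43829421  0.02031038  0.045     ]] [ 0.58150334 -0.05932101  0.045     ] [np.float64(0.3034755383428862), np.float64(0.11719735054174868), np.float64(0.31201356377952705), np.float64(0.09500248533132806)]
```

```bash
cat >> h.py <<'E'
def go(*ways):
    """ways: (x,y,z) or yaw in deg -> prints tool-frame totals from the present pose"""
    s=sensors.read_state(); y,_=yaw(); p=s["tool_pos"].copy()
    print("now",p.round(4),"yaw",round(y,2),"q",np.degrees(s["q"]).round(1),"t",s["time"],"F",s["wrist_force"].round(1),"w",round(s["width"],3))
    for w in ways:
        if np.isscalar(w):
            a=-np.radians(w-y); n=int(np.ceil(abs(a)/.175)); print(f"turn {a:.4f}: {n} x {a/max(n,1):.4f}"); y=w
        else:
            d=np.array(w)-p; r=np.radians(y); dx=d[0]*np.cos(r)+d[1]*np.sin(r); dz=-d[0]*np.sin(r)+d[1]*np.cos(r)
            v=np.array([dx,-d[2],dz]); n=int(np.ceil(np.linalg.norm(v)/.05)); print("shift",v.round(4),f"{n} x",(v/n).round(4)); p=np.array(w)
E
python3 -c "
from h import *
go((.284,.612,.357),(.429,.172,.357),133)"
```

```text
now [0.2837 0.6123 0.231 ] yaw 65.14 q [63.  15.1 91.9  0.  73.  -2.1] t 0.35 F [-0.2  0.6 -0.4] w 1.001
shift [-1.00e-04 -1.26e-01 -4.00e-04] 3 x [-0.     -0.042  -0.0001]
shift [-0.3383 -0.     -0.3165] 10 x [-0.0338 -0.     -0.0317]
turn -1.1843: 7 x -0.1692
```

Request:
arm_command(deltas=[[0, -0.042, 0, 0], [0, -0.042, 0, 0], [0, -0.042, 0, 0], [-0.0338, 0, -0.0317, 0], [-0.0338, 0, -0.0317, 0], [-0.0338, 0, -0.0317, 0], [-0.0338, 0, -0.0317, 0], [-0.0338, 0, -0.0317, 0], [-0.0338, 0, -0.0317, 0], [-0.0338, 0, -0.0317, 0], [-0.0338, 0, -0.0317, 0], [-0.0338, 0, -0.0317, 0], [-0.0338, 0, -0.0317, 0]])

```text
time: 1.98
tool_pos: [0.4295, 0.1711, 0.3575]
tcp_rot: [-1.384, -0.885, 0.883]
wrist_force: [0.4, -0.4, -0.2]
width: 1.002
```

Request:
arm_command(deltas=[[0, 0, 0, -0.169], [0, 0, 0, -0.169], [0, 0, 0, -0.169], [0, 0, 0, -0.169], [0, 0, 0, -0.169], [0, 0, 0, -0.169], [0, 0, 0, -0.169], [0, 0, 0, 0], [0, 0, 0, 0]])

```text
time: 3.1
tool_pos: [0.4292, 0.1725, 0.3573]
tcp_rot: [-0.758, -1.734, 1.734]
wrist_force: [1.0, -0.5, -0.1]
width: 1.0
```

```bash
python3 - <<'E'
from h import *
go()
c=cam("wrist"); crop(c,0,0,640,400,1.25,"pics/w1.png"); np.save("pics/w1.npy",c,allow_pickle=True)
E
```

```text
now [0.4292 0.1725 0.3573] yaw 132.77 q [  18.8  -11.5  106.3    0.    85.2 -114. ] t 3.1 F [ 1.  -0.5 -0.1] w 1.0
```

View pics/w1.png

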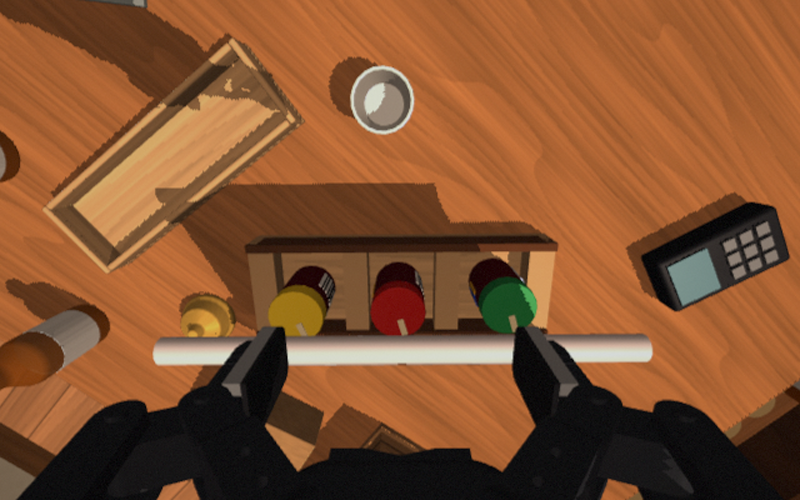

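```bash
python3 - <<'E'
from h import *
c=np.load("pics/w1.npy",allow_pickle=True).item()
crop(c,200,195,440,285,3.3,"pics/w1z.png")
E
```

```text
(no output)
```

View pics/w1z.png

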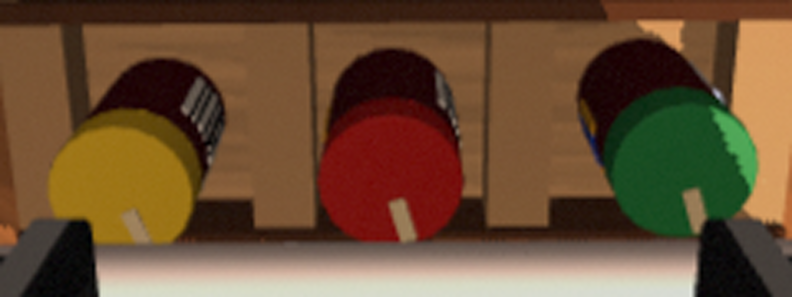

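```bash
python3 - <<'E'
from h import *
c=np.load("pics/w1.npy",allow_pickle=True).item()
f=lambda p:[(p[0]+.5)/3.3+200-.5,(p[1]+.5)/3.3+195-.5]
M={"red":((391,176),(318,176),(463,176),(398,200),(407,242)),"yel":((121,184),(48,184),(193,184),(128,212),(142,242)),"grn":((686,162),(613,162),(759,162),(690,188),(698,230))}
for k,v in M.items():
    X=onz(c,[f(p) for p in v],.107)[:,:2]; a=lambda d:np.degrees(np.arctan2(d[1],d[0])).round(1)
    print(k,X[0].round(4),"dia",np.linalg.norm(X[1]-X[2]).round(4),"bar",a(X[4]-X[3]),a(X[4]-X[0]))
    # automatic: circle from mask contour
img=cv2.cvtColor(c["color"],cv2.COLOR_RGB2HSV); H,S,V=cv2.split(img)
for k,m,x0,x1 in (("red",((H<6)|(H>174))&(S>170)&(V>75),290,345),("yel",(H>18)&(H<30)&(S>150)&(V>110),212,262),("grn",(H>45)&(H<85)&(S>100)&(V>60),380,432)):
    m=m.copy(); m[:, :x0]=0; m[:,x1:]=0; m[:205]=0; m[268:]=0
    cs,_=cv2.findContours(m.astype(np.uint8),cv2.RETR_EXTERNAL,cv2.CHAIN_APPROX_NONE); q=max(cs,key=cv2.contourArea)[:,0]
    X=onz(c,q,.107)[:,:2]; (cx,cy),r=cv2.minEnclosingCircle(X.astype(np.float32)*1000); print(k,cx,cy,r,len(q),q.min(0),q.max(0))
print(onz(c,[f((0,8)),f((400,8)),f((791,5))],.05), )
# roll & lip in full picture
g=lambda p:[(p[0]+.5)/1.25-.5,(p[1]+.5)/1.25-.5]
a=onz(c,[g((154,351)),g((652,348))],.251);print("roll",a.round(4),a.mean(0),np.linalg.norm(a[0]-a[1]),np.degrees(np.arctan2(*(a[1]-a[0])[[1,0]])))
b=onz(c,[g((246,240)),g((557,238))],.05);print("lip",b.round(4),b.mean(0),np.linalg.norm(b[0]-b[1]),np.degrees(np.arctan2(*(b[1]-b[0])[[1,0]])))
E
```

```text
red [0.5095 0.2454] dia 0.0608 bar 53.8 55.2
yel [0.5893 0.1645] dia 0.061 bar 61.7 56.8
grn [0.4212 0.3314] dia 0.0609 bar 57.3 56.6
red 508.60528564453125 244.8632354736328 33.93571090698242 147 [296 225] [339 267]
yel 592.5612182617188 166.6294708251953 30.594287872314453 134 [215 233] [257 267]
grn 423.0079040527344 333.8414001464844 31.355438232421875 140 [385 226] [428 266]
[[0.58889464 0.07577322 0.05      ]
 [0.46508388 0.20956418 0.05      ]
 [0.34318243 0.33920131 0.05      ]]
roll [[0.6032 0.0918 0.251 ]
 [0.3559 0.3552 0.251 ]] [0.47953803 0.22349737 0.251     ] 0.3613373706186339 133.18271123261246
lip [[0.5853 0.0677 0.05  ]
 [0.331  0.339  0.05  ]] [0.45816352 0.20336824 0.05      ] 0.37185821386351675 133.1615713922494
```

```bash
python3 - <<'E'
from h import *
c=np.array([.510,.2445]);u=np.array([np.cos(np.radians(43.2)),np.sin(np.radians(43.2))])
s=c-.15*u
go(100,(*s,.357),(*s,.122),(*c,.122),(*c,.056))
E
```

```text
now [0.4293 0.1725 0.3573] yaw 132.8 q [  18.8  -11.5  106.3   -0.    85.2 -114. ] t 3.15 F [ 0.5 -0.1 -0.1] w 1.003
turn 0.5725: 4 x 0.1431
shift [-0.0253  0.0003  0.0335] 1 x [-0.0253  0.0003  0.0335]
shift [ 0.     0.235 -0.   ] 5 x [ 0.     0.047 -0.   ]
shift [ 0.0821 -0.     -0.1255] 3 x [ 0.0274 -0.     -0.0418]
shift [ 0.     0.066 -0.   ] 2 x [ 0.     0.033 -0.   ]
```

Request:
arm_command(deltas=[[0, 0, 0, 0.143], [0, 0, 0, 0.143], [0, 0, 0, 0.143], [0, 0, 0, 0.143], [-0.0253, 0, 0.0335, 0], [0, 0.047, 0, 0], [0, 0.047, 0, 0], [0, 0.047, 0, 0], [0, 0.047, 0, 0], [0, 0.047, 0, 0], [0, 0, 0, 0], [0, 0, 0, 0]], fingers=0.0854, newtons=50)

```text
time: 4.65
tool_pos: [0.4019, 0.1421, 0.1239]
tcp_rot: [-1.122, -1.34, 1.337]
wrist_force: [0.3, -0.4, 0.8]
width: 1.002
```

Request:
arm_command(deltas=[[0.0082, 0, -0.01255, 0], [0.0082, 0, -0.01255, 0], [0.0082, 0, -0.01255, 0], [0.0082, 0, -0.01255, 0], [0.0082, 0, -0.01255, 0], [0.0082, 0, -0.01255, 0], [0.0082, 0, -0.01255, 0], [0.0082, 0, -0.01255, 0], [0.0082, 0, -0.01255, 0], [0.0082, 0, -0.01255, 0], [0, 0, 0, 0], [0, 0, 0, 0]])

```text
time: 6.15
tool_pos: [0.5094, 0.2443, 0.1219]
tcp_rot: [-1.12, -1.338, 1.339]
wrist_force: [-1.2, -1.4, -0.0]
width: 1.001
```

```bash
python3 - <<'E'
from h import *
go((.510,.2445,.122))
c=cam("wrist"); crop(c,0,0,640,400,1,"pics/w2.png")
c=cam("scene"); crop(c,200,60,460,300,3,"pics/s2.png")
E
```

```text
now [0.5094 0.2443 0.1219] yaw 100.16 q [ 23.1   8.7 111.8  -0.   59.6 -77.1] t 6.15 F [-1.2 -1.4 -0. ] w 1.001
shift [ 0.0001 -0.0001 -0.0006] 1 x [ 0.0001 -0.0001 -0.0006]
```

View pics/w2.png

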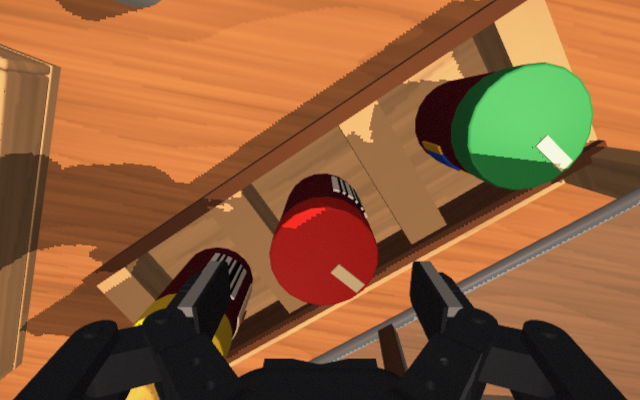

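View pics/s2.png

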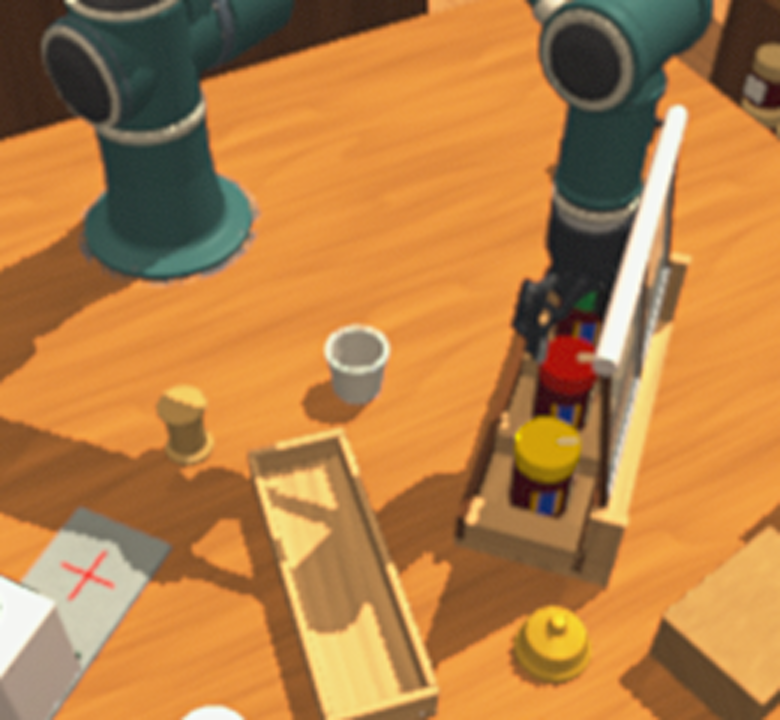

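```bash
python3 - <<'E'
from h import *
c=cam("wrist"); crop(c,250,165,400,315,5,"pics/w3.png")
crop(c,400,50,610,200,3.5,"pics/w3g.png")
np.save("pics/w3.npy",c,allow_pickle=True)
E
```

```text
(no output)
```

View pics/w3.png

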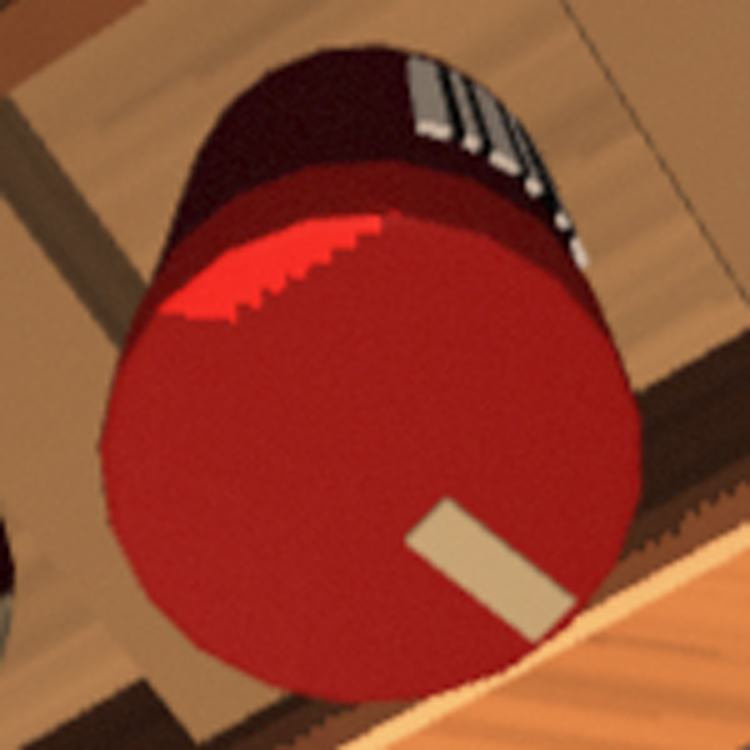

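View pics/w3g.png

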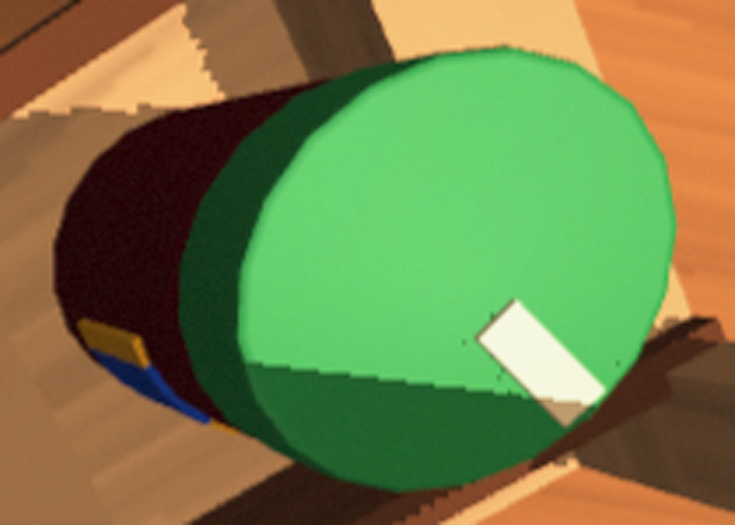

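```bash
cat >> h.py <<'E'
def lid(c,f,rim,bar,z):
    X=onz(c,[f(p) for p in rim],z)[:,:2]; A=np.c_[2*X,np.ones(len(X))]; s=np.linalg.lstsq(A,(X**2).sum(1),rcond=None)[0]
    r=np.sqrt(s[2]+s[0]**2+s[1]**2); B=onz(c,[f(p) for p in bar],z)[:,:2]; a=lambda d:np.degrees(np.arctan2(d[1],d[0])).round(1)
    print("centre",s[:2].round(4),"r",r.round(4),"bar",a(B[1]-B[0]),a(B[3]-B[2]),a(B[1]+B[3]-2*s[:2]))
E
python3 - <<'E'
from h import *
c=np.load("pics/w3.npy",allow_pickle=True).item()
f=lambda p:[(p[0]+.5)/5+250-.5,(p[1]+.5)/5+165-.5]
lid(c,f,[(100,450),(640,455),(370,702),(380,212),(200,645),(120,345),(600,330)],[(447,497),(577,602),(405,541),(537,642)],.107)
f=lambda p:[(p[0]+.5)/3.5+400-.5,(p[1]+.5)/3.5+50-.5]
lid(c,f,[(240,290),(505,47),(674,230),(420,490),(270,410),(630,105),(340,115)],[(517,300),(605,390),(477,338),(565,427)],.107)
go()
E
```

```text
centre [0.5114 0.247 ] r 0.0304 bar 58.6 59.7 58.2
centre [0.4246 0.3348] r 0.03 bar 60.7 60.5 61.5
now [0.5092 0.2441 0.1219] yaw 100.14 q [ 23.1   8.7 111.8  -0.   59.6 -77.1] t 6.3 F [-1.9 -1.5 -1.8] w 1.0
```

Request:
arm_command(deltas=[[0.0016, 0, -0.0021, 0], [0, 0, 0, -0.0674], [0, 0.016, 0, 0], [0, 0.0165, 0, 0], [0, 0.0165, 0, 0], [0, 0.0165, 0, 0], [0, 0, 0, 0], [0, 0, 0, 0]])

```text
time: 7.3
tool_pos: [0.5114, 0.2465, 0.0563]
tcp_rot: [-1.083, -1.386, 1.388]
wrist_force: [-0.1, -1.6, 0.4]
width: 0.999
```

Request:
arm_command(deltas=[[0, 0, 0, 0], [0, 0, 0, 0], [0, 0, 0, 0], [0, 0, 0, 0], [0, 0, 0, 0], [0, 0, 0, 0], [0, 0, 0, 0], [0, 0, 0, 0]], fingers=0.05, newtons=50)

```text
time: 8.3
tool_pos: [0.5124, 0.2469, 0.0577]
tcp_rot: [-1.084, -1.389, 1.386]
wrist_force: [0.6, 1.2, 5.3]
width: 0.718
```

```bash
python3 - <<'E'
from h import *
s=sensors.read_state()["tool_pos"];u=np.array([np.cos(np.radians(43.2)),np.sin(np.radians(43.2)),0])
p=s+[0,0,.085]; r=p-.17*u
go(p,r,(.461,-.265,r[2]))
c=cam("wrist"); crop(c,0,0,640,400,1,"pics/w4.png")
E
```

```text
now [0.5124 0.2469 0.0577] yaw 104.02 q [ 23.2  13.4 114.    0.   52.6 -80.8] t 8.3 F [0.6 1.2 5.3] w 0.718
shift [ 0.    -0.085 -0.   ] 2 x [ 0.     -0.0425 -0.    ]
shift [-0.0829 -0.      0.1484] 4 x [-0.0207 -0.      0.0371]
shift [-0.4014 -0.      0.0255] 9 x [-0.0446 -0.      0.0028]
```

View pics/w4.png

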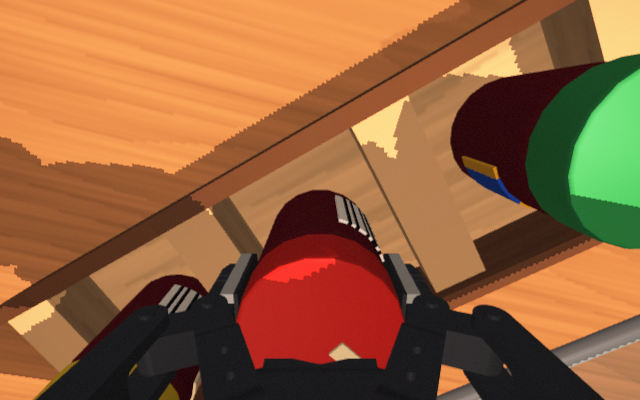

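Request:
arm_command(deltas=[[0, -0.01, 0, 0], [0, -0.018, 0, 0], [0, -0.019, 0, 0], [0, -0.019, 0, 0], [0, -0.019, 0, 0], [-0.0083, 0, 0.0148, 0], [-0.0083, 0, 0.0148, 0], [-0.0083, 0, 0.0148, 0], [-0.0083, 0, 0.0148, 0], [-0.0083, 0, 0.0148, 0], [-0.0083, 0, 0.0148, 0], [-0.0083, 0, 0.0148, 0], [-0.0083, 0, 0.0148, 0], [-0.0083, 0, 0.0148, 0], [-0.0083, 0, 0.0148, 0], [0, 0, 0, 0]])

```text
time: 10.35
tool_pos: [0.387, 0.1293, 0.1415]
tcp_rot: [-1.084, -1.386, 1.387]
wrist_force: [0.5, 0.3, -3.6]
width: 0.716
```

```bash
python3 - <<'E'
from h import *
s=sensors.read_state()["tool_pos"]
# label tool yaw = -53.3+45 = -8.3 ; barcode -98.3
go((.42,.0,.141),0,(.461,-.265,.141),-98.3)
c=cam("scene"); crop(c,0,0,640,400,1.2,"pics/s4.png")
c=cam("wrist"); crop(c,0,0,640,400,1,"pics/w5.png")
E
```

```text
now [0.387  0.1293 0.1415] yaw 103.96 q [ 15.  -10.4 128.3  -0.   62.1 -89. ] t 10.35 F [ 0.5  0.3 -3.6] w 0.716
shift [-0.1334  0.0005 -0.0008] 3 x [-0.0445  0.0002 -0.0003]
turn 1.8144: 11 x 0.1649
shift [ 0.041 -0.    -0.265] 6 x [ 0.0068 -0.     -0.0442]
turn 1.7157: 10 x 0.1716
```

View pics/s4.png

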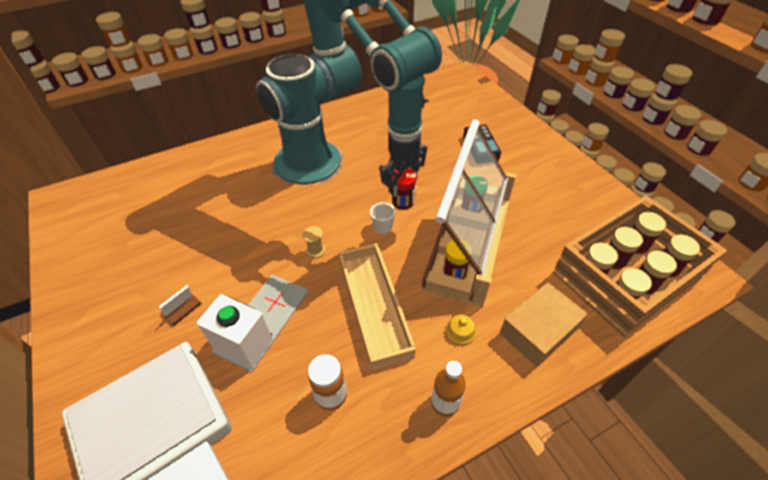

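View pics/w5.png

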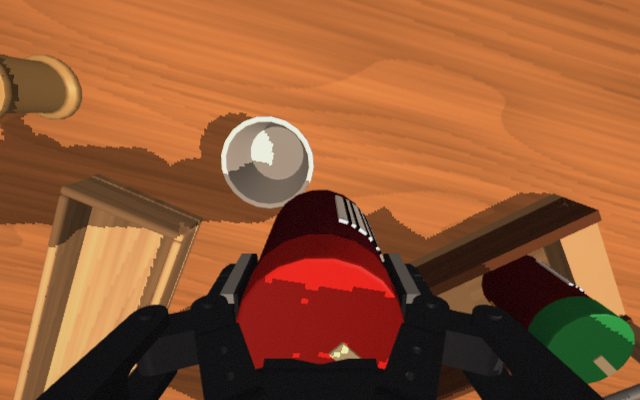

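Request:
arm_command(deltas=[[-0.0445, 0, 0, 0], [-0.0445, 0, 0, 0], [-0.0445, 0, 0, 0], [0, 0, 0, 0.165], [0, 0, 0, 0.165], [0, 0, 0, 0.165], [0, 0, 0, 0.165], [0, 0, 0, 0.165], [0, 0, 0, 0.165], [0, 0, 0, 0.165], [0, 0, 0, 0.165], [0, 0, 0, 0.165], [0, 0, 0, 0.165], [0, 0, 0, 0.165], [0, 0, 0, 0]])

```text
time: 12.32
tool_pos: [0.4212, 0.0008, 0.1419]
tcp_rot: [-1.571, -0.002, 0.002]
wrist_force: [-0.1, 0.4, -4.1]
width: 0.712
```

```bash
python3 - <<'E'
from h import *
go((.461,-.265,.141),-98.3,(.461,-.265,.098))
E
```

```text
now [0.4212 0.0008 0.1419] yaw 0.14 q [ -3.3  -8.8 126.9   0.   61.8  -3.4] t 12.325 F [-0.1  0.4 -4.1] w 0.712
shift [ 0.0392  0.0009 -0.2659] 6 x [ 0.0065  0.0002 -0.0443]
turn 1.7181: 10 x 0.1718
shift [-0.     0.043  0.   ] 1 x [-0.     0.043  0.   ]
```

Request:
arm_command(deltas=[[0.0065, 0, -0.0443, 0], [0.0065, 0, -0.0443, 0], [0.0065, 0, -0.0443, 0], [0.0065, 0, -0.0443, 0], [0.0065, 0, -0.0443, 0], [0.0065, 0, -0.0443, 0], [0, 0, 0, 0.1718], [0, 0, 0, 0.1718], [0, 0, 0, 0.1718], [0, 0, 0, 0.1718], [0, 0, 0, 0.1718], [0, 0, 0, 0.1718], [0, 0, 0, 0.1718], [0, 0, 0, 0.1718], [0, 0, 0, 0.1718], [0, 0, 0, 0.1718], [0, 0.022, 0, 0], [0, 0.022, 0, 0], [0, 0, 0, 0], [0, 0, 0, 0]])

```text
time: 14.82
tool_pos: [0.4602, -0.2655, 0.0984]
tcp_rot: [-1.137, 1.315, -1.316]
wrist_force: [0.3, -0.6, -3.3]
width: 0.712
```

```bash
python3 - <<'E'
from h import *
go((.461,-.265,.098),-98.3)
c=cam("scene"); crop(c,130,200,290,320,5,"pics/s5.png")
c=cam("wrist"); crop(c,0,0,640,400,1,"pics/w6.png"); np.save("pics/w6.npy",c,allow_pickle=True)
E
```

```text
now [ 0.4602 -0.2655  0.0984] yaw -98.33 q [-32.7   6.7 116.9   0.   56.4  65.7] t 14.825 F [ 0.3 -0.6 -3.3] w 0.712
shift [-0.0006  0.0004  0.0007] 1 x [-0.0006  0.0004  0.0007]
turn -0.0005: 1 x -0.0005
```

View pics/s5.png

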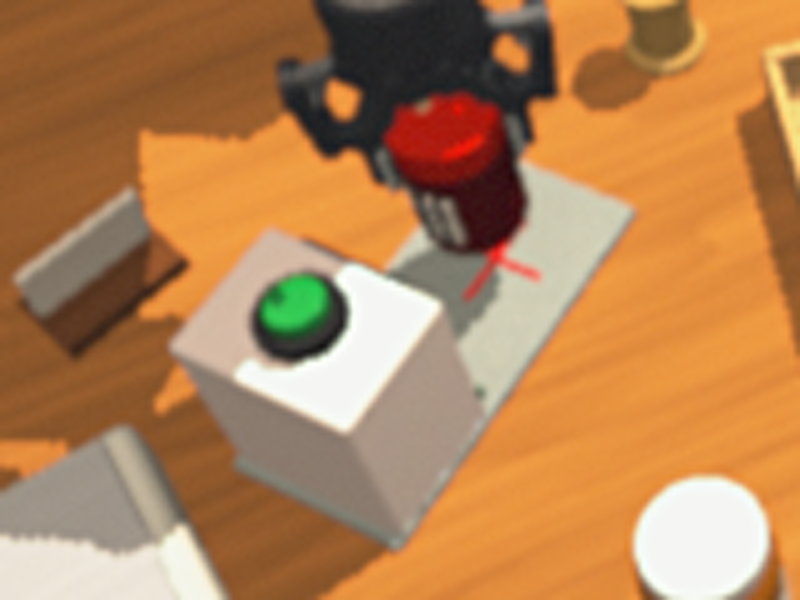

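View pics/w6.png

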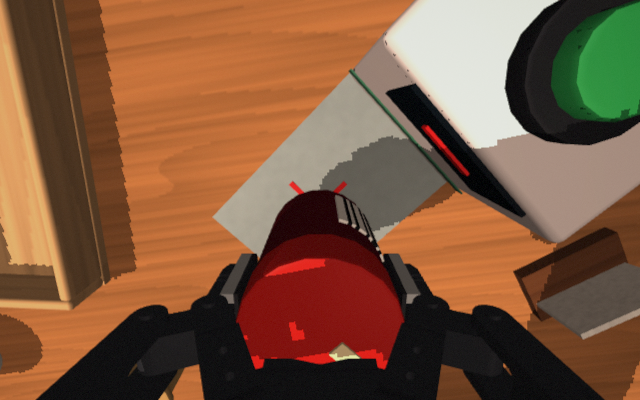

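```bash
python3 - <<'E'
from h import *
c=np.load("pics/w6.npy",allow_pickle=True).item()
crop(c,220,180,420,380,3.5,"pics/w6z.png")
e=onz(c,[(351,71),(458,189),(214,217)],.006);print(e)
a=lambda d:np.degrees(np.arctan2(d[1],d[0])).round(1)
print(a(e[1]-e[0])-90, a(e[0]-e[2]))
# cross arms
x=onz(c,[(291,183),(303,194),(345,183),(335,193)],.006);print(a(x[1]-x[0]),a(x[3]-x[2]))
d1=x[1]-x[0];d2=x[3]-x[2]
t=np.linalg.solve(np.c_[d1[:2],-d2[:2]],(x[2]-x[0])[:2]);print("cross",x[0]+t[0]*d1)
# window frame
w=onz(c,[(390,92),(497,205),(411,85),(523,215)],.1);print(a(w[1]-w[0]),a(w[3]-w[2]),w)
w3=np.load("pics/w3.npy",allow_pickle=True).item()
f=lambda p:[(p[0]+.5)/5+250-.5,(p[1]+.5)/5+165-.5]
B=onz(w3,[f(p) for p in [(447,497),(405,541),(577,602),(537,642)]],.107)[:,:2]-[.5114,.247]
for th in(59,): 
  r=np.radians(th); print(B@np.array([[np.cos(r),-np.sin(r)],[np.sin(r),np.cos(r)]]))
E
```

```text
[[ 0.55561779 -0.30188106  0.006     ]
 [ 0.45890538 -0.3747586   0.006     ]
 [ 0.46403088 -0.18059386  0.006     ]]
-233.0 -52.9
-142.3 128.1
cross [ 0.45857277 -0.26510211  0.006     ]
-141.3 -143.1 [[ 0.53656556 -0.30728303  0.1       ]
 [ 0.47845512 -0.35383428  0.1       ]
 [ 0.53807022 -0.31635112  0.1       ]
 [ 0.47150716 -0.36636102  0.1       ]]
[[ 0.00909974  0.00317513]
 [ 0.00925118 -0.00411407]
 [ 0.02947345  0.00304831]
 [ 0.02963539 -0.00386606]]
```

View pics/w6z.png

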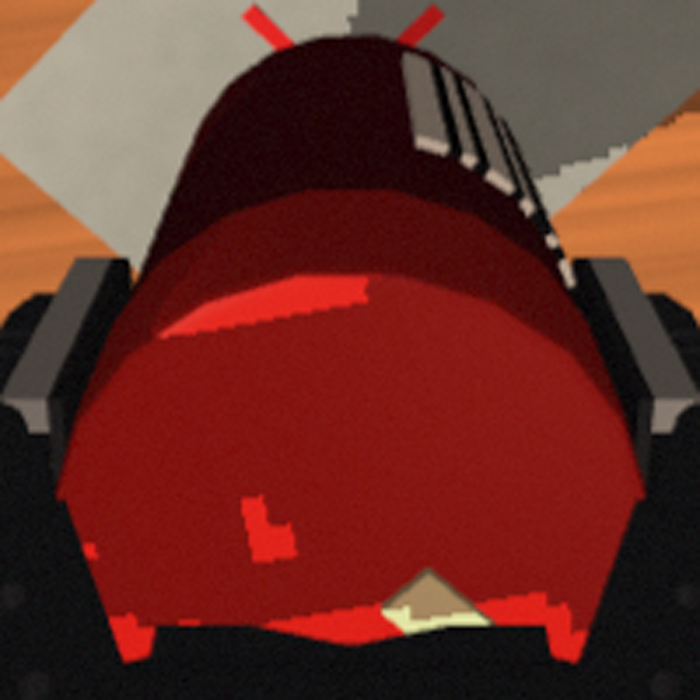

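```bash
cat >> h.py <<'E'
def ang(d): return np.degrees(np.arctan2(d[1],d[0])).round(2)
E
python3 - <<'E'
from h import *
c=np.load("pics/w6.npy",allow_pickle=True).item()
f=lambda p:[(p[0]+.5)/3.5+220-.5,(p[1]+.5)/3.5+180-.5]
X=onz(c,[f((429,570)),f((492,622)),f((383,610)),f((60,495)),f((640,492)),f((365,275)),f((160,338)),f((570,350))],.1477)
print(ang(X[1]-X[0]),ang(X[2]-X[0])); 
lid(c,f,[(60,495),(640,492),(365,275),(160,338),(570,350)],[(429,570),(492,622),(429,570),(492,622)],.1477)
E
```

```text
-142.85 128.87
centre [ 0.4573 -0.2654] r 0.0302 bar -142.9 -142.9 -134.6
```

Request:
arm_command(deltas=[[0, 0, 0, 0], [0, 0, 0, 0], [0, 0, 0, 0], [0, 0, 0, 0], [0, 0, 0, 0], [0, 0, 0, 0], [0, 0, 0, 0], [0, 0, 0, 0], [0, 0, 0, 0], [0, 0, 0, 0], [0, 0, 0, 0], [0, 0, 0, 0], [0, 0, 0, 0], [0, 0, 0, 0], [0, 0, 0, 0], [0, 0, 0, 0], [0, 0, 0, 0], [0, 0, 0, 0], [0, 0, 0, 0], [0, 0, 0, 0]])

```text
time: 17.42
tool_pos: [0.4596, -0.2652, 0.0978]
tcp_rot: [-1.136, 1.316, -1.317]
wrist_force: [-0.4, 0.2, -3.8]
width: 0.718
```

Request:
arm_command(deltas=[[0, 0, 0, -0.1571], [0, 0, 0, -0.1571], [0, 0, 0, -0.1571], [0, 0, 0, -0.1571], [0, 0, 0, -0.1571], [0, 0, 0, -0.1571], [0, 0, 0, -0.1571], [0, 0, 0, -0.1571], [0, 0, 0, -0.1571], [0, 0, 0, -0.1571], [0, 0, 0, 0], [0, 0, 0, 0], [0, 0, 0, 0], [0, 0, 0, 0]])

```text
time: 19.18
tool_pos: [0.4596, -0.2651, 0.0978]
tcp_rot: [-1.568, 0.116, -0.116]
wrist_force: [0.3, 0.5, -3.8]
width: 0.714
```

```bash
python3 - <<'E'
from h import *
go((.461,-.265,.098),-8.2)
c=cam("scene"); crop(c,130,200,290,320,5,"pics/s6.png")
E
```

```text
now [ 0.4596 -0.2651  0.0978] yaw -8.44 q [-32.7   6.7 117.    0.   56.4 -24.2] t 19.175 F [ 0.3  0.5 -3.8] w 0.714
shift [ 0.0014 -0.0002  0.0003] 1 x [ 0.0014 -0.0002  0.0003]
turn -0.0043: 1 x -0.0043
```

View pics/s6.png

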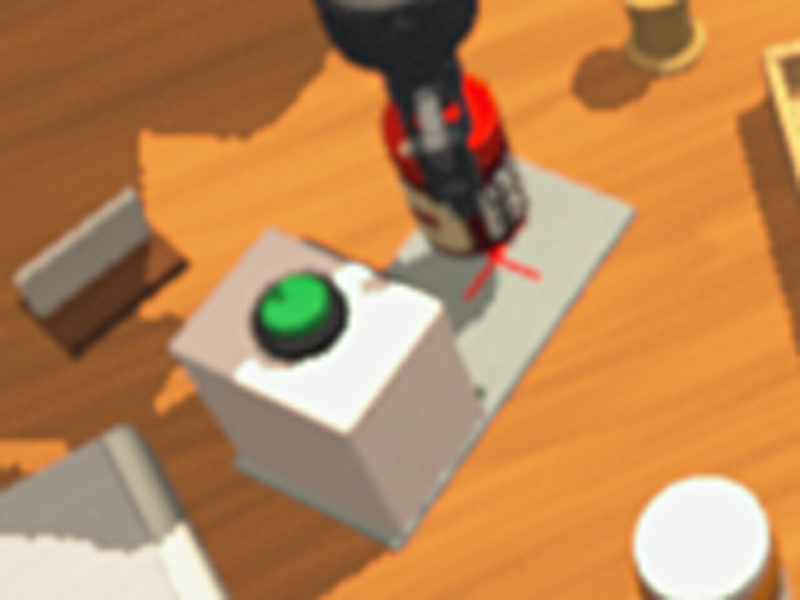

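Request:
arm_command(deltas=[[0, 0, 0, 0], [0, 0, 0, 0], [0, 0, 0, 0], [0, 0, 0, 0], [0, 0, 0, 0], [0, 0, 0, 0], [0, 0, 0, 0], [0, 0, 0, 0], [0, 0, 0, 0], [0, 0, 0, 0], [0, 0, 0, 0], [0, 0, 0, 0], [0, 0, 0, 0], [0, 0, 0, 0], [0, 0, 0, 0], [0, 0, 0, 0], [0, 0, 0, 0], [0, 0, 0, 0]])

```text
time: 21.48
tool_pos: [0.4596, -0.2652, 0.0978]
tcp_rot: [-1.568, 0.115, -0.115]
wrist_force: [0.5, -0.3, -3.7]
width: 0.71
```

Request:
arm_command(deltas=[[0, 0, 0, -0.1571], [0, 0, 0, -0.1571], [0, 0, 0, -0.1571], [0, 0, 0, -0.1571], [0, 0, 0, -0.1571], [0, 0, 0, -0.1571], [0, 0, 0, -0.1571], [0, 0, 0, -0.1571], [0, 0, 0, -0.1571], [0, 0, 0, -0.1571], [0, 0, 0, 0], [0, 0, 0, 0], [0, 0, 0, 0], [0, 0, 0, 0], [0, 0, 0, 0], [0, 0, 0, 0], [0, 0, 0, 0], [0, 0, 0, 0], [0, 0, 0, 0], [0, 0, 0, 0]])

```text
time: 23.98
tool_pos: [0.4596, -0.2652, 0.0978]
tcp_rot: [-1.275, -1.101, 1.101]
wrist_force: [1.0, 0.4, -3.3]
width: 0.717
```

Request:
arm_command(deltas=[[0, 0, 0, 0], [0, 0, 0, 0], [0, 0, 0, 0], [0, 0, 0, 0], [0, 0, 0, 0], [0, 0, 0, 0], [0, 0, 0, 0], [0, 0, 0, 0], [0, 0, 0, 0], [0, 0, 0, 0]])

```text
time: 25.22
tool_pos: [0.4596, -0.2652, 0.0978]
tcp_rot: [-1.275, -1.101, 1.101]
wrist_force: [0.8, 0.1, -3.9]
width: 0.718
```

```bash
python3 - <<'E'
from h import *
go()
c=cam("scene"); crop(c,130,200,290,320,5,"pics/s7.png")
c=cam("top"); crop(c,110,120,400,300,2.75,"pics/t7.png"); np.save("pics/t7.npy",c,allow_pickle=True)
E
```

```text
now [ 0.4596 -0.2652  0.0978] yaw 81.61 q [ -32.7    6.7  117.    -0.    56.4 -114.3] t 25.225 F [ 0.8  0.1 -3.9] w 0.718
```

View pics/s7.png

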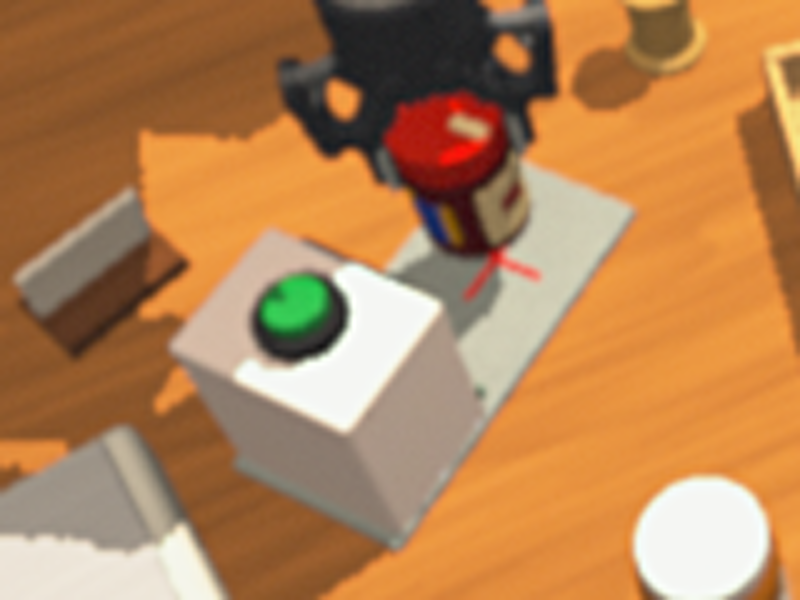

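View pics/t7.png

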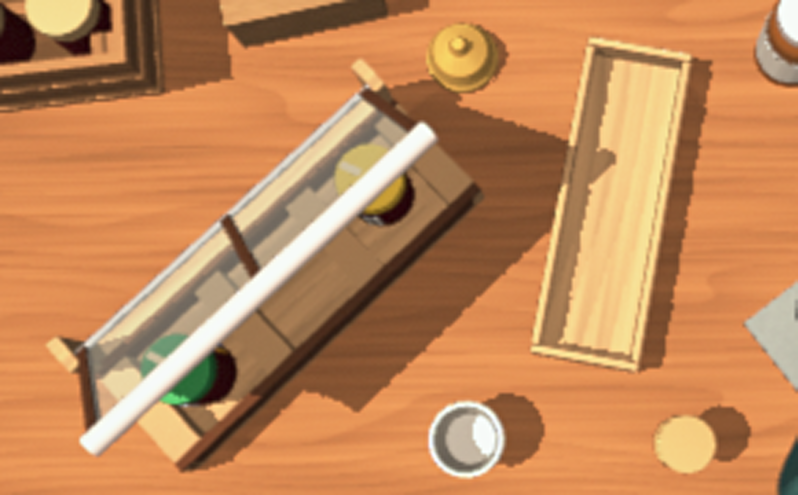

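```bash
python3 - <<'E'
from h import *
c=np.load("pics/t7.npy",allow_pickle=True).item()
f=lambda p:[(p[0]+.5)/2.75+110-.5,(p[1]+.5)/2.75+120-.5]
e=onz(c,[f(p) for p in[(590,38),(691,55),(638,366),(532,349)]],.045);print(e,e.mean(0))
print([np.linalg.norm(e[i]-e[i-1]) for i in range(4)],ang(e[0]-e[3]),ang(e[1]-e[2]),ang(e[0]-e[1])-90,ang(e[3]-e[2])-90)
E
```

```text
[[ 0.74103909 -0.03695348  0.045     ]
 [ 0.72224937 -0.13414653  0.045     ]
 [ 0.42471788 -0.07538382  0.045     ]
 [ 0.44190545  0.02247344  0.045     ]] [ 0.58247795 -0.0560026   0.045     ]
[np.float64(0.3049795001992963), np.float64(0.09899264203629678), np.float64(0.30327881364948084), np.float64(0.09935519875884852)] -11.24 -11.17 -10.939999999999998 -9.959999999999994
```

```bash
python3 - <<'E'
from h import *
c=cam("top"); print("honey",onz(c,[(404,124)],.13),"twine",onz(c,[(359,281)],.07),"cup",onz(c,[(280,279)],.06))
go((.46,-.265,.141),(.49,-.0385,.141),(.6757,-.0743,.141),(.6757,-.0743,.054))
E
```

```text
honey [[ 0.73451147 -0.23286344  0.13      ]] twine [[ 0.35390203 -0.11487358  0.07      ]] cup [[0.3616029  0.08041016 0.06      ]]
now [ 0.4596 -0.2652  0.0978] yaw 81.61 q [ -32.7    6.7  117.     0.    56.4 -114.3] t 25.375 F [-0.8 -1.  -3.4] w 0.718
shift [ 0.0002 -0.0432 -0.0004] 1 x [ 0.0002 -0.0432 -0.0004]
shift [ 0.2285 -0.      0.0034] 5 x [ 0.0457 -0.      0.0007]
shift [-0.0083 -0.     -0.1889] 4 x [-0.0021 -0.     -0.0472]
shift [0.    0.087 0.   ] 2 x [0.     0.0435 0.    ]
```

Request:
arm_command(deltas=[[0, -0.0215, 0, 0], [0, -0.0215, 0, 0], [0.0457, 0, 0.0007, 0], [0.0457, 0, 0.0007, 0], [0.0457, 0, 0.0007, 0], [0.0457, 0, 0.0007, 0], [0.0457, 0, 0.0007, 0], [-0.0017, 0, -0.0378, 0], [-0.0017, 0, -0.0378, 0], [-0.0017, 0, -0.0378, 0], [-0.0017, 0, -0.0378, 0], [-0.0017, 0, -0.0378, 0], [0, 0, 0, 0.04], [0, 0, 0, 0], [0, 0, 0, 0]])

```text
time: 27.25
tool_pos: [0.6746, -0.0745, 0.1404]
tcp_rot: [-1.291, -1.071, 1.072]
wrist_force: [-0.4, -0.1, -3.0]
width: 0.716
```

```bash
python3 - <<'E'
from h import *
go((.6757,-.0743,.141))
c=cam("wrist"); crop(c,0,0,640,400,1.25,"pics/w8.png"); np.save("pics/w8.npy",c,allow_pickle=True)
E
```

```text
now [ 0.6746 -0.0745  0.1404] yaw 79.36 q [ -8.4  19.3  96.4  -0.   64.3 -87.8] t 27.25 F [-0.4 -0.1 -3. ] w 0.716
shift [ 0.0004 -0.0006 -0.0011] 1 x [ 0.0004 -0.0006 -0.0011]
```

View pics/w8.png

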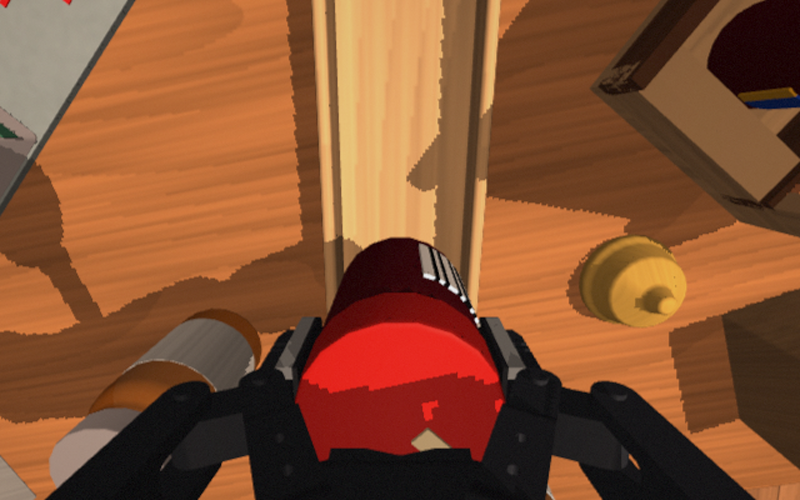

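```bash
python3 - <<'E'
from h import *
c=np.load("pics/w8.npy",allow_pickle=True).item()
f=lambda p:[(p[0]+.5)/1.25-.5,(p[1]+.5)/1.25-.5]
e=onz(c,[f(p) for p in[(313,5),(328,300),(499,5),(478,290)]],.045);print(e)
print(ang(e[1]-e[0]),ang(e[3]-e[2]))
u=np.array([np.cos(np.radians(-11)),np.sin(np.radians(-11))]);n=np.array([-u[1],u[0]])
P=sensors.read_state()["tool_pos"][:2]
print("lateral of walls vs tcp",((e[:,:2]-P)@n).round(4),"along",((e[:,:2]-P)@u).round(3))
E
```

```text
[[ 0.52452347 -0.0934608   0.045     ]
 [ 0.69228476 -0.12643514  0.045     ]
 [ 0.5428537   0.00404337  0.045     ]
 [ 0.70355478 -0.02750609  0.045     ]]
-11.12 -11.11
lateral of walls vs tcp [-0.0473 -0.0477  0.0519  0.0516] along [-0.144  0.027 -0.144  0.019]
```

Request:
arm_command(deltas=[[0.002, 0, 0, 0], [0, 0.02, 0, 0], [0, 0.025, 0, 0], [0, 0.02, 0, 0], [0, 0.012, 0, 0], [0, 0.005, 0, 0], [0, 0.0025, 0, 0], [0, 0.0015, 0, 0], [0, 0, 0, 0], [0, 0, 0, 0]])

```text
time: 28.55
tool_pos: [0.6759, -0.0727, 0.0554]
tcp_rot: [-1.292, -1.071, 1.07]
wrist_force: [0.0, 0.1, -3.0]
width: 0.719
```

Request:
arm_command(deltas=[[0, 0.001, 0, 0], [0, 0.001, 0, 0], [0, 0, 0, 0]])

```text
time: 28.92
tool_pos: [0.6758, -0.0727, 0.0538]
tcp_rot: [-1.292, -1.071, 1.071]
wrist_force: [-2.7, 0.4, 3.4]
width: 0.719
```

Contact (force went from −3 to +3.4). Release and lift.

Request:
arm_command(deltas=[[0, 0, 0, 0], [0, 0, 0, 0], [0, 0, 0, 0], [0, 0, 0, 0], [0, -0.01, 0, 0], [0, -0.03, 0, 0], [0, -0.05, 0, 0], [0, -0.05, 0, 0], [0, 0, 0, 0]], fingers=0.08)

```text
time: 30.05
tool_pos: [0.6797, -0.0732, 0.2007]
tcp_rot: [-1.301, -1.079, 1.065]
wrist_force: [0.2, -0.3, 0.0]
width: 0.936
```

```bash
python3 - <<'E'
from h import *
c=cam("top"); crop(c,110,110,400,300,2.75,"pics/t8.png"); np.save("pics/t8.npy",c,allow_pickle=True)
c=cam("scene"); crop(c,240,80,460,310,3,"pics/s8.png")
go((.45,.05,.195),103)
E
```

```text
now [ 0.6761 -0.0727  0.1944] yaw 79.32 q [ -8.2  16.9  93.6   0.   69.4 -87.6] t 30.15 F [ 0.3 -0.3 -0.8] w 0.934
shift [ 0.0786 -0.0006  0.2449] 6 x [ 0.0131 -0.0001  0.0408]
turn -0.4133: 3 x -0.1378
```

View pics/t8.png

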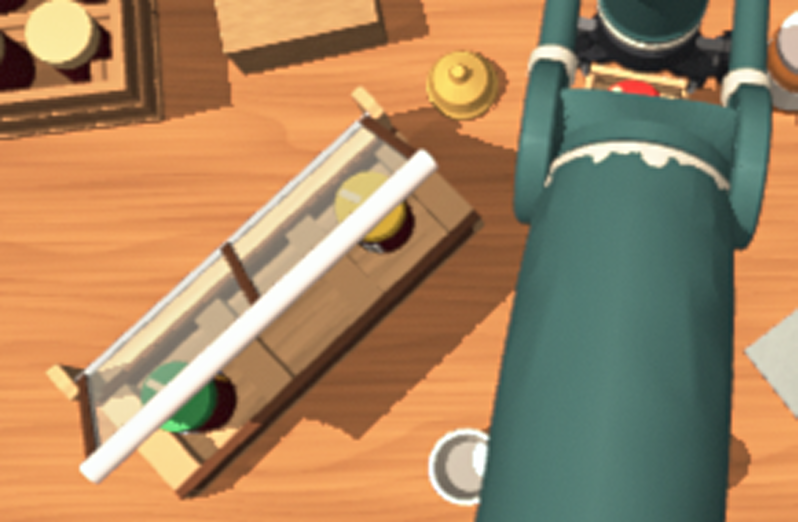

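View pics/s8.png

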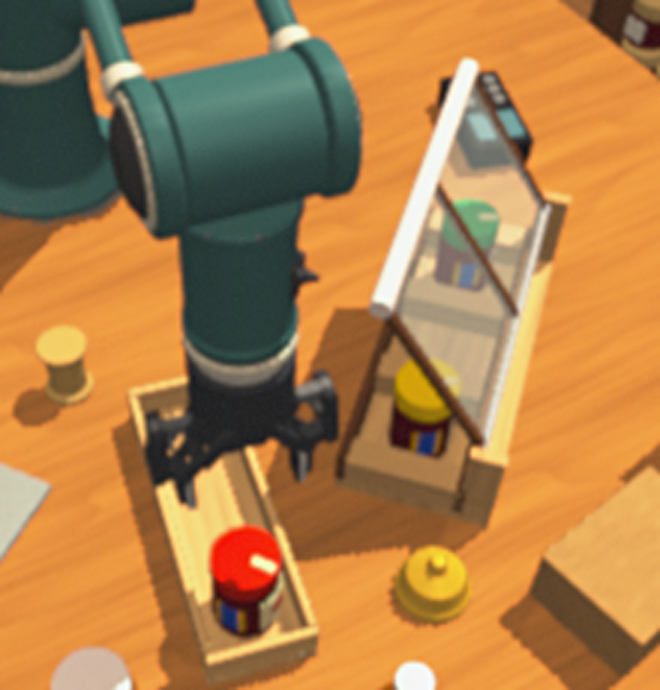

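```bash
python3 - <<'E'
from h import *
c=np.array([.5925,.166]);u=np.array([np.cos(np.radians(43.2)),np.sin(np.radians(43.2))])
s=c-.15*u
go((*s,.194),105,(*s,.122),(*c,.122))
E
```

```text
now [ 0.6761 -0.0727  0.1944] yaw 79.32 q [ -8.2  16.9  93.6   0.   69.4 -87.6] t 30.15 F [ 0.3 -0.3 -0.8] w 0.934
shift [0.0979 0.0004 0.2148] 5 x [0.0196 0.0001 0.043 ]
turn -0.4482: 3 x -0.1494
shift [ 0.     0.072 -0.   ] 2 x [ 0.     0.036 -0.   ]
shift [ 0.0709 -0.     -0.1322] 3 x [ 0.0236 -0.     -0.0441]
```

Request:
arm_command(deltas=[[0.0196, 0, 0.043, 0], [0.0196, 0, 0.043, 0], [0.0196, 0, 0.043, 0], [0.0196, 0, 0.043, 0], [0.0196, 0, 0.043, 0], [0, 0, 0, -0.1494], [0, 0, 0, -0.1494], [0, 0, 0, -0.1494], [0, 0.036, 0, 0], [0, 0.036, 0, 0], [0, 0, 0, 0]], fingers=0.0854)

```text
time: 31.52
tool_pos: [0.4778, 0.0632, 0.1161]
tcp_rot: [-1.065, -1.391, 1.404]
wrist_force: [-0.3, -0.1, -0.1]
width: 0.999
```

Request:
arm_command(deltas=[[0.0071, 0, -0.0132, 0], [0.0071, 0, -0.0132, 0], [0.0071, 0, -0.0132, 0], [0.0071, 0, -0.0132, 0], [0.0071, 0, -0.0132, 0], [0.0071, 0, -0.0132, 0], [0.0071, 0, -0.0132, 0], [0.0071, 0, -0.0132, 0], [0.0071, 0, -0.0132, 0], [0.0071, 0, -0.0132, 0], [0, 0, 0, 0], [0, 0, 0, 0]])

```text
time: 33.02
tool_pos: [0.5909, 0.1661, 0.1202]
tcp_rot: [-1.073, -1.398, 1.401]
wrist_force: [-1.6, -2.3, -1.7]
width: 0.999
```

```bash
python3 - <<'E'
from h import *
go()
c=cam("wrist"); crop(c,250,165,400,315,5,"pics/w9.png");crop(c,0,0,640,400,1,"pics/w9f.png"); np.save("pics/w9.npy",c,allow_pickle=True)
E
```

```text
now [0.5909 0.1661 0.1202] yaw 105.01 q [ 13.4  13.8 105.8  -0.   60.5 -91.6] t 33.025 F [-1.6 -2.3 -1.7] w 0.999
```

View pics/w9.png

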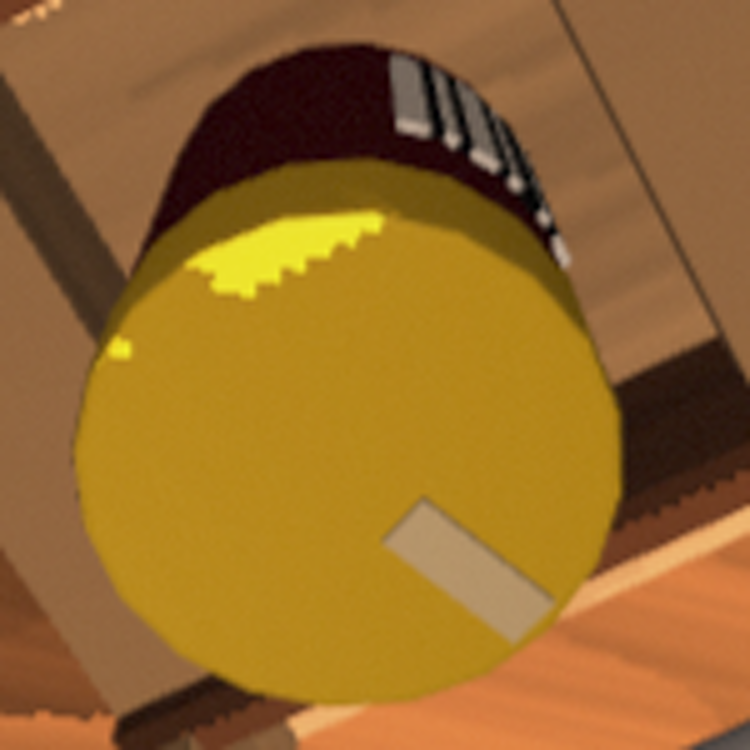

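View pics/w9f.png

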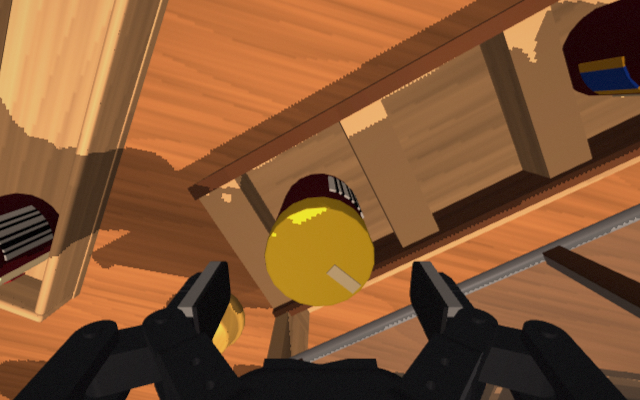

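```bash
python3 - <<'E'
from h import *
c=np.load("pics/w9.npy",allow_pickle=True).item()
f=lambda p:[(p[0]+.5)/5+250-.5,(p[1]+.5)/5+165-.5]
lid(c,f,[(76,440),(622,460),(355,704),(375,212),(190,262),(150,635),(95,355),(590,345)],[(424,497),(554,600),(383,543),(515,643)],.107)
E
```

```text
centre [0.5931 0.167 ] r 0.0304 bar 63.9 64.7 63.6
```

Request:
arm_command(deltas=[[0.0003, 0, -0.0024, 0], [0, 0, 0, -0.0705], [0, 0.016, 0, 0], [0, 0.016, 0, 0], [0, 0.016, 0, 0], [0, 0.016, 0, 0], [0, 0, 0, 0], [0, 0, 0, 0]])

```text
time: 34.08
tool_pos: [0.5935, 0.1672, 0.0563]
tcp_rot: [-1.033, -1.449, 1.45]
wrist_force: [0.3, -0.5, -0.4]
width: 0.999
```

Request:
arm_command(deltas=[[0, 0, 0, 0], [0, 0, 0, 0], [0, 0, 0, 0], [0, 0, 0, 0], [0, 0, 0, 0], [0, 0, 0, 0], [0, 0, 0, 0], [0, 0, 0, 0]], fingers=0.05)

```text
time: 35.08
tool_pos: [0.5946, 0.1673, 0.0577]
tcp_rot: [-1.035, -1.451, 1.449]
wrist_force: [-0.0, -1.1, 4.4]
width: 0.717
```

```bash
python3 - <<'E'
from h import *
s=sensors.read_state()["tool_pos"];u=np.array([np.cos(np.radians(43.2)),np.sin(np.radians(43.2)),0])
p=s+[0,0,.085]; r=p-.19*u
go(p,r,(.43,.0,r[2]),0,(.4605,-.265,.141),-98)
c=cam("wrist"); crop(c,0,0,640,400,1,"pics/w10.png"); np.save("pics/w10.npy",c,allow_pickle=True)
E
```

```text
now [0.5946 0.1673 0.0577] yaw 109.04 q [ 13.4  18.1 107.8  -0.   54.  -95.6] t 35.075 F [-0.  -1.1  4.4] w 0.717
shift [ 0.    -0.085 -0.   ] 2 x [ 0.     -0.0425 -0.    ]
shift [-0.0778 -0.      0.1734] 4 x [-0.0194 -0.      0.0433]
shift [-0.0267 -0.      0.0369] 1 x [-0.0267 -0.      0.0369]
turn 1.9031: 11 x 0.1730
shift [ 0.0305  0.0017 -0.265 ] 6 x [ 0.0051  0.0003 -0.0442]
turn 1.7104: 10 x 0.1710
```

View pics/w10.png

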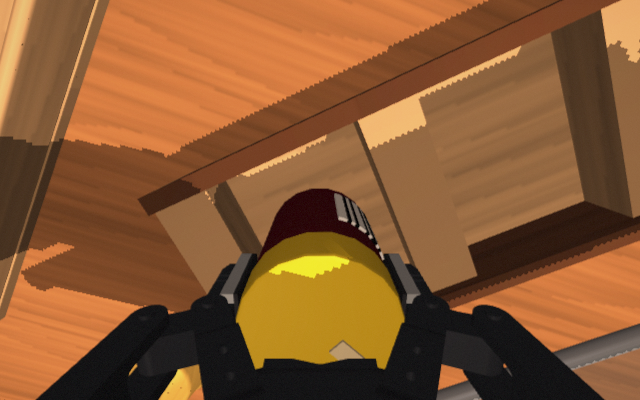

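Request:
arm_command(deltas=[[0, -0.01, 0, 0], [0, -0.018, 0, 0], [0, -0.019, 0, 0], [0, -0.019, 0, 0], [0, -0.019, 0, 0], [-0.0078, 0, 0.0173, 0], [-0.0078, 0, 0.0173, 0], [-0.0078, 0, 0.0173, 0], [-0.0078, 0, 0.0173, 0], [-0.0078, 0, 0.0173, 0], [-0.0078, 0, 0.0173, 0], [-0.0078, 0, 0.0173, 0], [-0.0078, 0, 0.0173, 0], [-0.0078, 0, 0.0173, 0], [-0.0078, 0, 0.0173, 0], [-0.0267, 0, 0.0369, 0]])

```text
time: 37.12
tool_pos: [0.4295, -0.0006, 0.1422]
tcp_rot: [-1.033, -1.452, 1.451]
wrist_force: [0.7, -1.3, -2.3]
width: 0.715
```

Request:
arm_command(deltas=[[0, 0, 0, 0.173], [0, 0, 0, 0.173], [0, 0, 0, 0.173], [0, 0, 0, 0.173], [0, 0, 0, 0.173], [0, 0, 0, 0.173], [0, 0, 0, 0.173], [0, 0, 0, 0.173], [0, 0, 0, 0.173], [0, 0, 0, 0.173], [0, 0, 0, 0.173], [0, 0, 0, 0]])

```text
time: 38.62
tool_pos: [0.4292, -0.0006, 0.1418]
tcp_rot: [-1.571, -0.001, 0.001]
wrist_force: [-0.1, 0.1, -2.4]
width: 0.712
```

```bash
python3 - <<'E'
from h import *
go((.4605,-.265,.141),-98,(.4605,-.265,.098))
E
```

```text
now [ 0.4292 -0.0006  0.1418] yaw 0.1 q [ -3.4  -7.8 126.1   0.   61.7  -3.5] t 38.625 F [-0.1  0.1 -2.4] w 0.712
shift [ 0.0309  0.0008 -0.2645] 6 x [ 0.0051  0.0001 -0.0441]
turn 1.7122: 10 x 0.1712
shift [-0.     0.043  0.   ] 1 x [-0.     0.043  0.   ]
```

Request:
arm_command(deltas=[[0.0052, 0, -0.0441, 0], [0.0052, 0, -0.0441, 0], [0.0052, 0, -0.0441, 0], [0.0052, 0, -0.0441, 0], [0.0052, 0, -0.0441, 0], [0.0052, 0, -0.0441, 0], [0, 0, 0, 0.1712], [0, 0, 0, 0.1712], [0, 0, 0, 0.1712], [0, 0, 0, 0.1712], [0, 0, 0, 0.1712], [0, 0, 0, 0.1712], [0, 0, 0, 0.1712], [0, 0, 0, 0.1712], [0, 0, 0, 0.1712], [0, 0, 0, 0.1712], [0, 0.022, 0, 0], [0, 0.022, 0, 0], [0, 0, 0, 0], [0, 0, 0, 0]])

```text
time: 41.12
tool_pos: [0.461, -0.2652, 0.0984]
tcp_rot: [-1.14, 1.311, -1.312]
wrist_force: [0.6, 0.4, -3.0]
width: 0.712
```

```bash
python3 - <<'E'
from h import *
go((.460,-.265,.098),-98)
c=cam("wrist"); crop(c,220,180,420,380,3.5,"pics/w11.png"); np.save("pics/w11.npy",c,allow_pickle=True)
E
```

```text
now [ 0.461  -0.2652  0.0984] yaw -98.01 q [-32.6   6.7 116.8  -0.   56.4  65.4] t 41.125 F [ 0.6  0.4 -3. ] w 0.712
shift [-0.0001  0.0004 -0.001 ] 1 x [-0.0001  0.0004 -0.001 ]
turn -0.0001: 1 x -0.0001
```

View pics/w11.png

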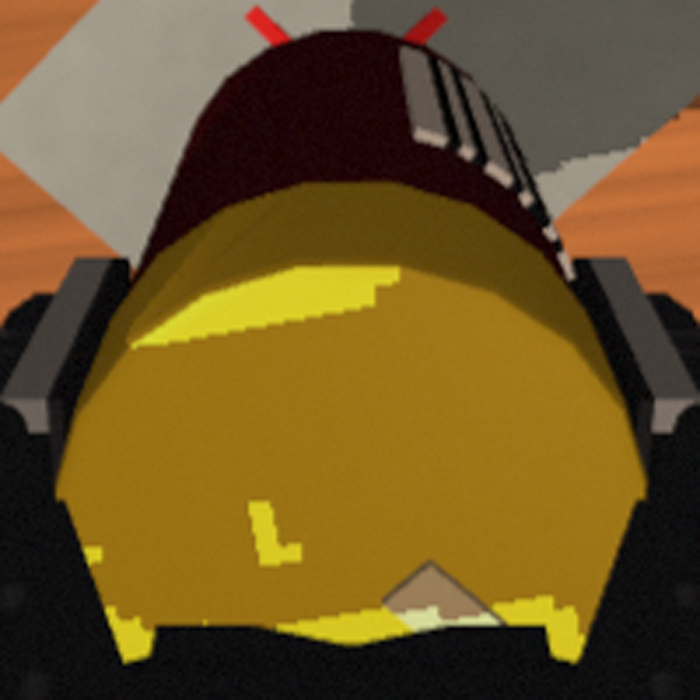

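```bash
python3 - <<'E'
from h import *
c=np.load("pics/w11.npy",allow_pickle=True).item()
f=lambda p:[(p[0]+.5)/3.5+220-.5,(p[1]+.5)/3.5+180-.5]
lid(c,f,[(57,492),(645,492),(350,265),(130,345),(575,345)],[(431,560),(503,625),(431,560),(382,600)],.1477)
E
```

```text
centre [ 0.4591 -0.265 ] r 0.0303 bar -144.9 127.3 -145.5
```

Request:
arm_command(deltas=[[0, 0, 0, 0], [0, 0, 0, 0], [0, 0, 0, 0], [0, 0, 0, 0], [0, 0, 0, 0], [0, 0, 0, 0], [0, 0, 0, 0], [0, 0, 0, 0], [0, 0, 0, 0], [0, 0, 0, 0], [0, 0, 0, 0], [0, 0, 0, 0], [0, 0, 0, 0], [0, 0, 0, 0], [0, 0, 0, 0], [0, 0, 0, 0], [0, 0, 0, 0], [0, 0, 0, 0], [0, 0, 0, 0], [0, 0, 0, 0]])

```text
time: 43.68
tool_pos: [0.4608, -0.2649, 0.0978]
tcp_rot: [-1.139, 1.312, -1.312]
wrist_force: [-0.7, -0.2, -2.9]
width: 0.716
```

Request:
arm_command(deltas=[[0, 0, 0, -0.1571], [0, 0, 0, -0.1571], [0, 0, 0, -0.1571], [0, 0, 0, -0.1571], [0, 0, 0, -0.1571], [0, 0, 0, -0.1571], [0, 0, 0, -0.1571], [0, 0, 0, -0.1571], [0, 0, 0, -0.1571], [0, 0, 0, -0.1571], [0, 0, 0, 0], [0, 0, 0, 0], [0, 0, 0, 0], [0, 0, 0, 0], [0, 0, 0, 0], [0, 0, 0, 0], [0, 0, 0, 0], [0, 0, 0, 0], [0, 0, 0, 0], [0, 0, 0, 0]])

```text
time: 46.18
tool_pos: [0.4608, -0.2648, 0.0978]
tcp_rot: [-1.568, 0.111, -0.111]
wrist_force: [0.3, -0.5, -2.4]
width: 0.717
```

Request:
arm_command(deltas=[[0, 0, 0, 0], [0, 0, 0, 0], [0, 0, 0, 0], [0, 0, 0, 0], [0, 0, 0, 0], [0, 0, 0, 0], [0, 0, 0, 0], [0, 0, 0, 0], [0, 0, 0, 0], [0, 0, 0, 0], [0, 0, 0, 0], [0, 0, 0, 0]])

```text
time: 47.68
tool_pos: [0.4608, -0.2648, 0.0978]
tcp_rot: [-1.568, 0.111, -0.111]
wrist_force: [-0.8, -0.2, -2.2]
width: 0.715
```

Request:
arm_command(deltas=[[0, 0, 0, -0.1571], [0, 0, 0, -0.1571], [0, 0, 0, -0.1571], [0, 0, 0, -0.1571], [0, 0, 0, -0.1571], [0, 0, 0, -0.1571], [0, 0, 0, -0.1571], [0, 0, 0, -0.1571], [0, 0, 0, -0.1571], [0, 0, 0, -0.1571], [0, 0, 0, 0], [0, 0, 0, 0], [0, 0, 0, 0], [0, 0, 0, 0], [0, 0, 0, 0], [0, 0, 0, 0], [0, 0, 0, 0], [0, 0, 0, 0], [0, 0, 0, 0], [0, 0, 0, 0]])

```text
time: 50.18
tool_pos: [0.4608, -0.2648, 0.0978]
tcp_rot: [-1.272, -1.105, 1.105]
wrist_force: [-0.3, 0.3, -2.0]
width: 0.713
```

Request:
arm_command(deltas=[[0, 0, 0, 0], [0, 0, 0, 0], [0, 0, 0, 0], [0, 0, 0, 0], [0, 0, 0, 0], [0, 0, 0, 0], [0, 0, 0, 0], [0, 0, 0, 0], [0, 0, 0, 0], [0, 0, 0, 0], [0, 0, 0, 0], [0, 0, 0, 0]])

```text
time: 51.68
tool_pos: [0.4608, -0.2649, 0.0978]
tcp_rot: [-1.272, -1.105, 1.105]
wrist_force: [-0.7, -0.7, -2.6]
width: 0.712
```

```bash
python3 - <<'E'
from h import *
go((.4605,-.265,.141),(.49,-.0385,.141),(.5825,-.055,.141))
c=cam("scene"); crop(c,130,90,450,320,2.4,"pics/s12.png")
c=cam("top"); crop(c,110,110,400,300,2.75,"pics/t12.png")
E
```

```text
now [ 0.4608 -0.2649  0.0978] yaw 81.94 q [ -32.6    6.8  116.9   -0.    56.4 -114.5] t 51.675 F [-0.7 -0.7 -2.6] w 0.712
shift [-0.0002 -0.0432  0.0002] 1 x [-0.0002 -0.0432  0.0002]
shift [ 0.2284 -0.      0.0026] 5 x [ 0.0457 -0.      0.0005]
shift [-0.0034 -0.     -0.0939] 2 x [-0.0017 -0.     -0.0469]
```

View pics/s12.png

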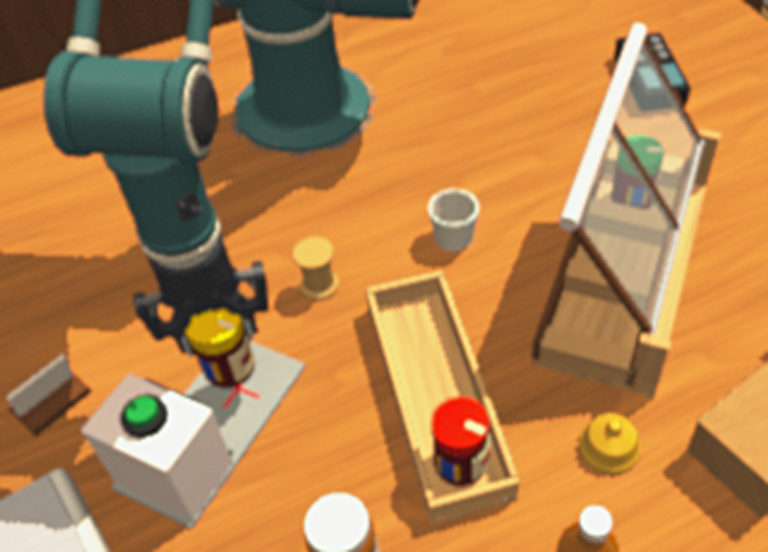

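View pics/t12.png

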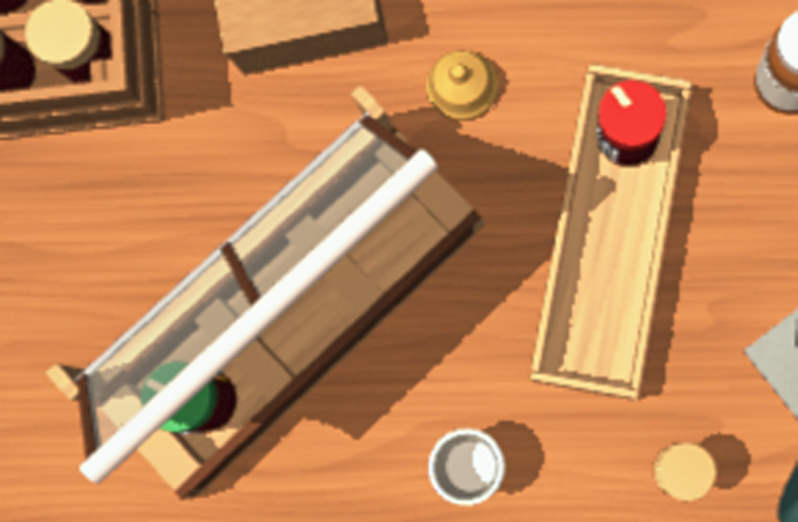

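Request:
arm_command(deltas=[[0, -0.0215, 0, 0], [0, -0.0215, 0, 0], [0.0457, 0, 0.0005, 0], [0.0457, 0, 0.0005, 0], [0.0457, 0, 0.0005, 0], [0.0457, 0, 0.0005, 0], [0.0457, 0, 0.0005, 0], [-0.0008, 0, -0.0313, 0], [-0.0008, 0, -0.0313, 0], [-0.0008, 0, -0.0313, 0], [0, 0, 0, 0.05], [0, 0, 0, 0], [0, 0, 0, 0]])

```text
time: 53.4
tool_pos: [0.5825, -0.0537, 0.1405]
tcp_rot: [-1.293, -1.068, 1.068]
wrist_force: [0.4, 0.6, -2.9]
width: 0.713
```

```bash
python3 - <<'E'
from h import *
go((.5827,-.0544,.054))
E
```

```text
now [ 0.5825 -0.0537  0.1405] yaw 79.12 q [ -7.7   9.7 108.5   0.   61.9 -86.8] t 53.4 F [ 0.4  0.6 -2.9] w 0.713
shift [-0.0006  0.0865 -0.0003] 2 x [-0.0003  0.0433 -0.0002]
```

Request:
arm_command(deltas=[[-0.0006, 0, -0.0003, 0], [0, 0.02, 0, 0], [0, 0.025, 0, 0], [0, 0.02, 0, 0], [0, 0.012, 0, 0], [0, 0.005, 0, 0], [0, 0.002, 0, 0], [0, 0.001, 0, 0], [0, 0.001, 0, 0], [0, 0.001, 0, 0], [0, 0, 0, 0], [0, 0, 0, 0]])

```text
time: 54.9
tool_pos: [0.5832, -0.0545, 0.0538]
tcp_rot: [-1.293, -1.068, 1.068]
wrist_force: [-0.2, -0.1, -2.2]
width: 0.715
```

Request:
arm_command(deltas=[[0, 0.0007, 0, 0], [0, 0, 0, 0]])

```text
time: 55.15
tool_pos: [0.5834, -0.0545, 0.0538]
tcp_rot: [-1.294, -1.068, 1.067]
wrist_force: [-2.0, 0.6, 3.7]
width: 0.717
```

Request:
arm_command(deltas=[[0, 0, 0, 0], [0, 0, 0, 0], [0, 0, 0, 0], [0, 0, 0, 0], [0, -0.01, 0, 0], [0, -0.03, 0, 0], [0, -0.05, 0, 0], [0, -0.05, 0, 0], [0, 0, 0, 0]], fingers=0.08)

```text
time: 56.28
tool_pos: [0.5872, -0.055, 0.2]
tcp_rot: [-1.302, -1.076, 1.062]
wrist_force: [1.2, -0.1, -0.4]
width: 0.935
```

```bash
python3 - <<'E'
from h import *
c=cam("scene"); crop(c,240,80,460,310,3,"pics/s13.png")
c=cam("top"); crop(c,110,110,400,300,2.75,"pics/t13.png")
c=np.array([.4255,.3345]);u=np.array([np.cos(np.radians(43.2)),np.sin(np.radians(43.2))])
s=c-.15*u; print(s)
m=s.copy()
go((.43,.06,.25),105,(*s,.25),(*s,.122),(*c,.122))
E
```

```text
[0.31615471 0.23181793]
now [ 0.5837 -0.0545  0.1945] yaw 79.07 q [ -7.8   7.  105.5  -0.   67.4 -86.8] t 56.375 F [-0.1 -0.7 -0.5] w 0.937
shift [ 0.0833 -0.0555  0.1726] 4 x [ 0.0208 -0.0139  0.0432]
turn -0.4525: 3 x -0.1508
shift [ 0.1954 -0.      0.0655] 5 x [ 0.0391 -0.      0.0131]
shift [ 0.     0.128 -0.   ] 3 x [ 0.      0.0427 -0.    ]
shift [ 0.0709 -0.     -0.1322] 3 x [ 0.0236 -0.     -0.0441]
```

View pics/s13.png

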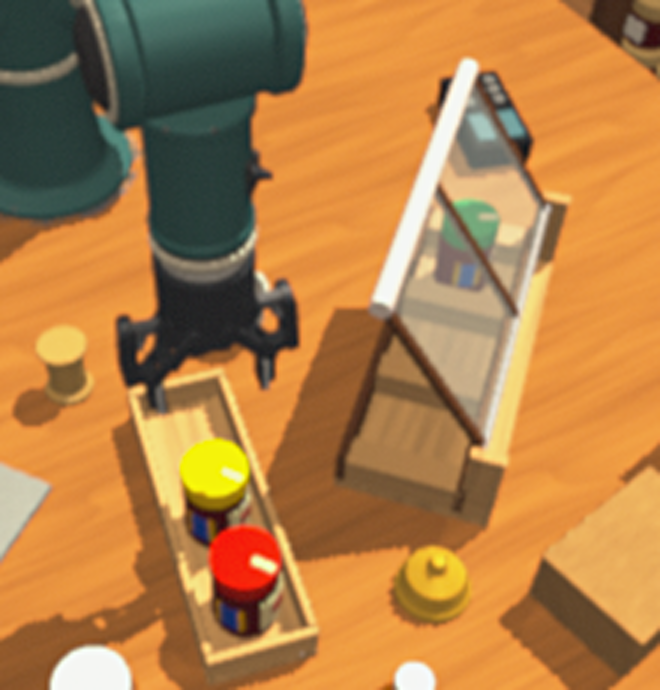

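View pics/t13.png

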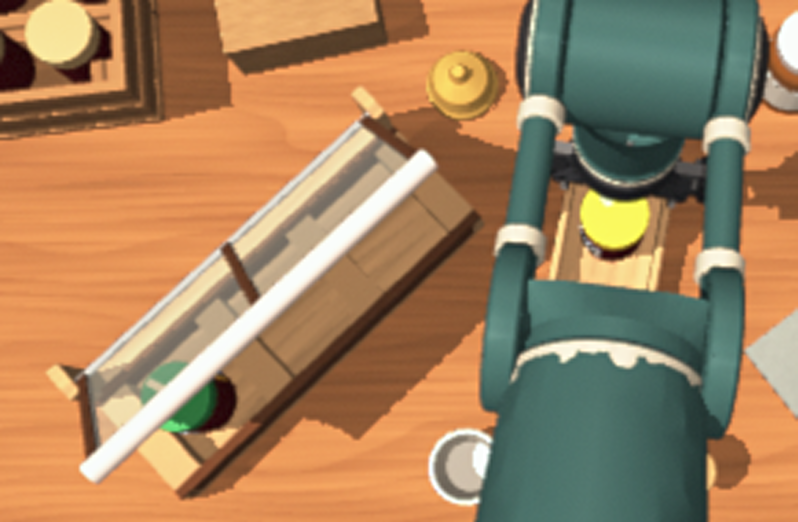

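```bash
python3 - <<'E'
from h import *
c=np.array([.4255,.3345]);u=np.array([np.cos(np.radians(43.2)),np.sin(np.radians(43.2))])
s=c-.13*u
go((.43,.07,.194),105,(*s,.194),(*s,.122),(*c,.122))
E
```

```text
now [ 0.5837 -0.0545  0.1945] yaw 79.07 q [ -7.8   7.  105.5  -0.   67.4 -86.8] t 56.375 F [-0.1 -0.7 -0.5] w 0.937
shift [0.0931 0.0005 0.1745] 4 x [0.0233 0.0001 0.0436]
turn -0.4525: 3 x -0.1508
shift [ 0.1952 -0.      0.0505] 5 x [ 0.039  -0.      0.0101]
shift [ 0.     0.072 -0.   ] 2 x [ 0.     0.036 -0.   ]
shift [ 0.0614 -0.     -0.1146] 3 x [ 0.0205 -0.     -0.0382]
```

Request:
arm_command(deltas=[[0.0233, 0, 0.0436, 0], [0.0233, 0, 0.0436, 0], [0.0233, 0, 0.0436, 0], [0.0233, 0, 0.0436, 0], [0, 0, 0, -0.1508], [0, 0, 0, -0.1508], [0, 0, 0, -0.1508], [0.039, 0, 0.0101, 0], [0.039, 0, 0.0101, 0], [0.039, 0, 0.0101, 0], [0.039, 0, 0.0101, 0], [0.039, 0, 0.0101, 0], [0, 0.036, 0, 0], [0, 0.036, 0, 0], [0, 0, 0, 0], [0, 0, 0, 0]], fingers=0.0854)

```text
time: 58.38
tool_pos: [0.3303, 0.2453, 0.1212]
tcp_rot: [-1.074, -1.398, 1.4]
wrist_force: [0.5, 0.5, -0.7]
width: 0.997
```

```bash
python3 - <<'E'
from h import *
go((.4255,.3345,.122))
E
```

```text
now [0.3303 0.2453 0.1212] yaw 104.98 q [ 33.1  -8.5 129.1  -0.   59.5 -71.9] t 58.375 F [ 0.5  0.5 -0.7] w 0.997
shift [ 0.0616 -0.0008 -0.115 ] 3 x [ 0.0205 -0.0003 -0.0383]
```

Request:
arm_command(deltas=[[0.0062, 0, -0.0115, 0], [0.0062, 0, -0.0115, 0], [0.0062, 0, -0.0115, 0], [0.0062, 0, -0.0115, 0], [0.0062, 0, -0.0115, 0], [0.0062, 0, -0.0115, 0], [0.0062, 0, -0.0115, 0], [0.0062, 0, -0.0115, 0], [0.0062, 0, -0.0115, 0], [0.0062, 0, -0.0115, 0], [0, 0, 0, 0], [0, 0, 0, 0]])

```text
time: 59.88
tool_pos: [0.4249, 0.3347, 0.1206]
tcp_rot: [-1.073, -1.398, 1.4]
wrist_force: [-2.8, -2.0, -1.1]
width: 1.002
```

```bash
python3 - <<'E'
from h import *
go()
c=cam("wrist"); crop(c,250,165,400,315,5,"pics/w14.png");crop(c,0,0,640,400,1,"pics/w14f.png"); np.save("pics/w14.npy",c,allow_pickle=True)
E
```

```text
now [0.4249 0.3347 0.1206] yaw 105.0 q [ 35.6   6.3 114.7  -0.   59.1 -69.4] t 59.875 F [-2.8 -2.  -1.1] w 1.002
```

View pics/w14.png

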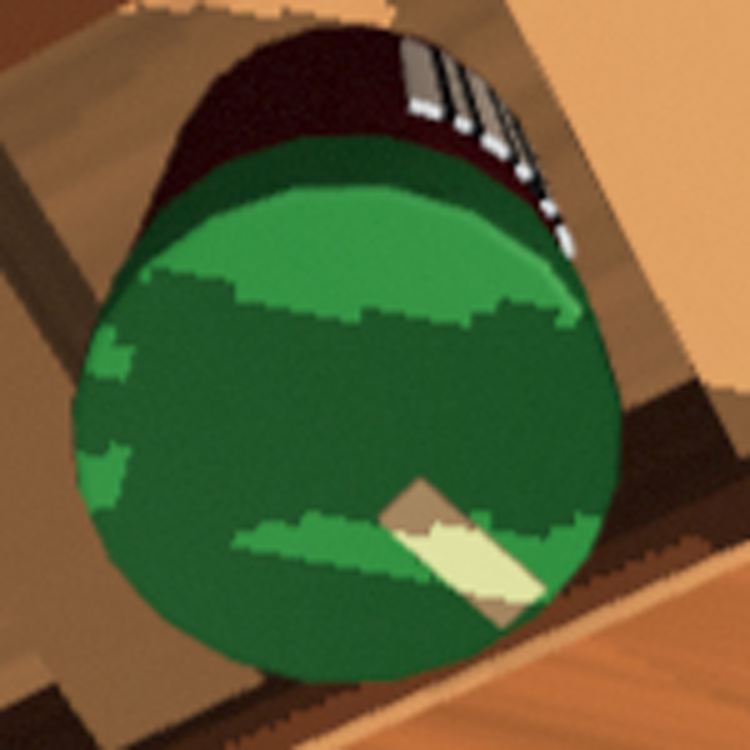

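View pics/w14f.png

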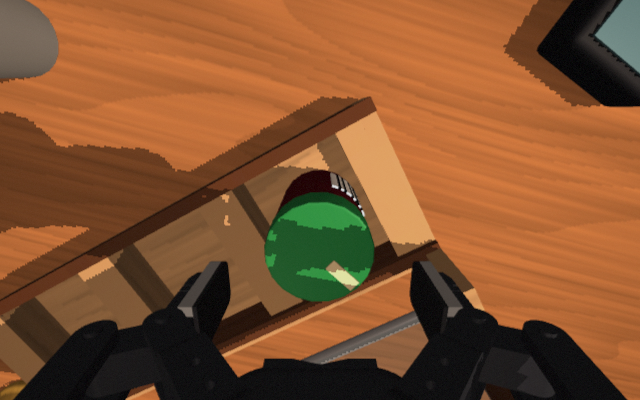

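```bash
python3 - <<'E'
from h import *
c=np.load("pics/w14.npy",allow_pickle=True).item()
f=lambda p:[(p[0]+.5)/5+250-.5,(p[1]+.5)/5+165-.5]
lid(c,f,[(73,420),(622,430),(350,684),(350,185),(150,262),(150,610),(580,310),(580,580)],[(420,477),(547,590),(378,515),(502,628)],.107)
E
```

```text
centre [0.4246 0.335 ] r 0.0305 bar 60.8 59.6 60.1
```

Request:
arm_command(deltas=[[0, 0, 0, -0.0035], [0, 0.016, 0, 0], [0, 0.016, 0, 0], [0, 0.016, 0, 0], [0, 0.0163, 0, 0], [0, 0, 0, 0], [0, 0, 0, 0]])

```text
time: 60.8
tool_pos: [0.4252, 0.3349, 0.0563]
tcp_rot: [-1.072, -1.401, 1.403]
wrist_force: [-0.1, -0.2, -0.2]
width: 1.0
```

Request:
arm_command(deltas=[[0, 0, 0, 0], [0, 0, 0, 0], [0, 0, 0, 0], [0, 0, 0, 0], [0, 0, 0, 0], [0, 0, 0, 0], [0, 0, 0, 0], [0, 0, 0, 0]], fingers=0.05)

```text
time: 61.8
tool_pos: [0.4261, 0.3354, 0.0577]
tcp_rot: [-1.073, -1.403, 1.401]
wrist_force: [0.9, -1.5, 5.6]
width: 0.717
```

```bash
python3 - <<'E'
from h import *
s=sensors.read_state()["tool_pos"];u=np.array([np.cos(np.radians(43.2)),np.sin(np.radians(43.2)),0])
p=s+[0,0,.085]; r=p-.13*u
go(p,r,(.43,.0,.141),0)
c=cam("wrist"); crop(c,0,0,640,400,1,"pics/w15.png")
E
```

```text
now [0.4261 0.3354 0.0577] yaw 105.2 q [ 35.6  10.8 117.2  -0.   51.9 -69.6] t 61.8 F [ 0.9 -1.5  5.6] w 0.717
shift [ 0.    -0.085 -0.   ] 2 x [ 0.     -0.0425 -0.    ]
shift [-0.061  -0.      0.1148] 3 x [-0.0203 -0.      0.0383]
shift [-0.2637  0.0017 -0.0306] 6 x [-0.0439  0.0003 -0.0051]
turn 1.8360: 11 x 0.1669
```

View pics/w15.png

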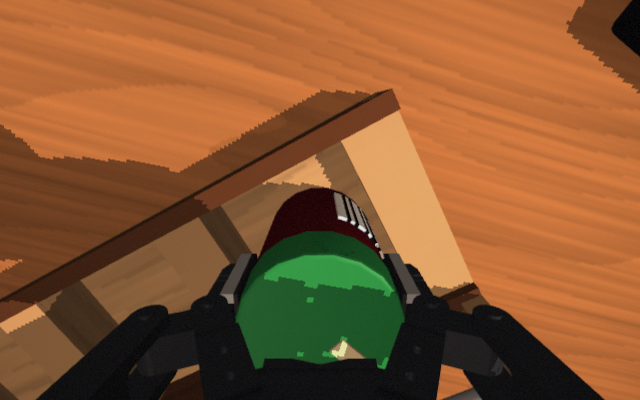

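Request:
arm_command(deltas=[[0, -0.01, 0, 0], [0, -0.018, 0, 0], [0, -0.019, 0, 0], [0, -0.019, 0, 0], [0, -0.019, 0, 0], [-0.0061, 0, 0.0115, 0], [-0.0061, 0, 0.0115, 0], [-0.0061, 0, 0.0115, 0], [-0.0061, 0, 0.0115, 0], [-0.0061, 0, 0.0115, 0], [-0.0061, 0, 0.0115, 0], [-0.0061, 0, 0.0115, 0], [-0.0061, 0, 0.0115, 0], [-0.0061, 0, 0.0115, 0], [-0.0061, 0, 0.0115, 0], [0, 0, 0, 0]])

```text
time: 63.85
tool_pos: [0.3297, 0.2454, 0.1417]
tcp_rot: [-1.072, -1.402, 1.402]
wrist_force: [-0.0, 0.6, -4.1]
width: 0.711
```

Request:
arm_command(deltas=[[-0.0439, 0, -0.0051, 0], [-0.0439, 0, -0.0051, 0], [-0.0439, 0, -0.0051, 0], [-0.0439, 0, -0.0051, 0], [-0.0439, 0, -0.0051, 0], [-0.0439, 0, -0.0051, 0], [0, 0, 0, 0.1669], [0, 0, 0, 0.1669], [0, 0, 0, 0.1669], [0, 0, 0, 0.1669], [0, 0, 0, 0.1669], [0, 0, 0, 0.1669], [0, 0, 0, 0.1669], [0, 0, 0, 0.1669], [0, 0, 0, 0.1669], [0, 0, 0, 0.1669], [0, 0, 0, 0.1669], [0, 0, 0, 0]])

```text
time: 66.1
tool_pos: [0.4295, -0.0001, 0.1419]
tcp_rot: [-1.571, -0.002, 0.001]
wrist_force: [-0.3, -0.3, -4.8]
width: 0.713
```

```bash
python3 - <<'E'
from h import *
go((.460,-.265,.141),-98,(.460,-.265,.098))
E
```

```text
now [ 4.295e-01 -1.000e-04  1.419e-01] yaw 0.11 q [ -3.3  -7.8 126.1   0.   61.7  -3.5] t 66.1 F [-0.3 -0.3 -4.8] w 0.713
shift [ 0.03    0.0009 -0.2649] 6 x [ 0.005   0.0002 -0.0442]
turn 1.7123: 10 x 0.1712
shift [-0.     0.043  0.   ] 1 x [-0.     0.043  0.   ]
```

Request:
arm_command(deltas=[[0.0051, 0, -0.0442, 0], [0.0051, 0, -0.0442, 0], [0.0051, 0, -0.0442, 0], [0.0051, 0, -0.0442, 0], [0.0051, 0, -0.0442, 0], [0.0051, 0, -0.0442, 0], [0, 0, 0, 0.1712], [0, 0, 0, 0.1712], [0, 0, 0, 0.1712], [0, 0, 0, 0.1712], [0, 0, 0, 0.1712], [0, 0, 0, 0.1712], [0, 0, 0, 0.1712], [0, 0, 0, 0.1712], [0, 0, 0, 0.1712], [0, 0, 0, 0.1712], [0, 0.022, 0, 0], [0, 0.022, 0, 0], [0, 0, 0, 0], [0, 0, 0, 0]])

```text
time: 68.6
tool_pos: [0.4602, -0.2657, 0.0984]
tcp_rot: [-1.14, 1.311, -1.312]
wrist_force: [0.5, -0.0, -3.9]
width: 0.716
```

```bash
python3 - <<'E'
from h import *
go((.460,-.265,.098),-98)
c=cam("wrist"); crop(c,220,180,420,380,3.5,"pics/w16.png"); np.save("pics/w16.npy",c,allow_pickle=True)
E
```

```text
now [ 0.4602 -0.2657  0.0984] yaw -98.01 q [-32.7   6.7 116.9   0.   56.4  65.3] t 68.6 F [ 0.5 -0.  -3.9] w 0.716
shift [-0.0006  0.0004 -0.0002] 1 x [-0.0006  0.0004 -0.0002]
turn -0.0001: 1 x -0.0001
```

View pics/w16.png

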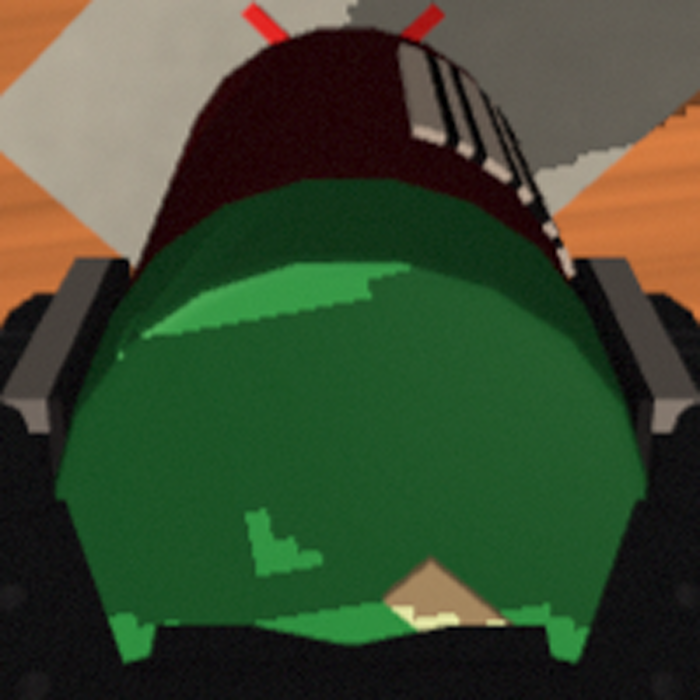

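Request:
arm_command(deltas=[[0, 0, 0, 0], [0, 0, 0, 0], [0, 0, 0, 0], [0, 0, 0, 0], [0, 0, 0, 0], [0, 0, 0, 0], [0, 0, 0, 0], [0, 0, 0, 0], [0, 0, 0, 0], [0, 0, 0, 0], [0, 0, 0, 0], [0, 0, 0, 0], [0, 0, 0, 0], [0, 0, 0, 0], [0, 0, 0, 0], [0, 0, 0, 0], [0, 0, 0, 0], [0, 0, 0, 0], [0, 0, 0, 0], [0, 0, 0, 0]])

```text
time: 71.15
tool_pos: [0.4596, -0.2653, 0.0978]
tcp_rot: [-1.139, 1.312, -1.312]
wrist_force: [-0.1, 0.5, -3.8]
width: 0.716
```

Request:
arm_command(deltas=[[0, 0, 0, -0.1571], [0, 0, 0, -0.1571], [0, 0, 0, -0.1571], [0, 0, 0, -0.1571], [0, 0, 0, -0.1571], [0, 0, 0, -0.1571], [0, 0, 0, -0.1571], [0, 0, 0, -0.1571], [0, 0, 0, -0.1571], [0, 0, 0, -0.1571], [0, 0, 0, 0], [0, 0, 0, 0], [0, 0, 0, 0], [0, 0, 0, 0], [0, 0, 0, 0], [0, 0, 0, 0], [0, 0, 0, 0], [0, 0, 0, 0], [0, 0, 0, 0], [0, 0, 0, 0]])

```text
time: 73.65
tool_pos: [0.4596, -0.2653, 0.0978]
tcp_rot: [-1.568, 0.111, -0.111]
wrist_force: [0.8, -0.8, -4.5]
width: 0.716
```

Request:
arm_command(deltas=[[0, 0, 0, 0], [0, 0, 0, 0], [0, 0, 0, 0], [0, 0, 0, 0], [0, 0, 0, 0], [0, 0, 0, 0], [0, 0, 0, 0], [0, 0, 0, 0], [0, 0, 0, 0], [0, 0, 0, 0], [0, 0, 0, 0], [0, 0, 0, 0]])

```text
time: 75.15
tool_pos: [0.4596, -0.2653, 0.0977]
tcp_rot: [-1.568, 0.111, -0.111]
wrist_force: [0.5, 0.3, -3.8]
width: 0.714
```

Request:
arm_command(deltas=[[0, 0, 0, -0.1571], [0, 0, 0, -0.1571], [0, 0, 0, -0.1571], [0, 0, 0, -0.1571], [0, 0, 0, -0.1571], [0, 0, 0, -0.1571], [0, 0, 0, -0.1571], [0, 0, 0, -0.1571], [0, 0, 0, -0.1571], [0, 0, 0, -0.1571], [0, 0, 0, 0], [0, 0, 0, 0], [0, 0, 0, 0], [0, 0, 0, 0], [0, 0, 0, 0], [0, 0, 0, 0], [0, 0, 0, 0], [0, 0, 0, 0], [0, 0, 0, 0], [0, 0, 0, 0]])

```text
time: 77.65
tool_pos: [0.4596, -0.2653, 0.0978]
tcp_rot: [-1.272, -1.105, 1.105]
wrist_force: [0.6, -0.7, -4.1]
width: 0.72
```

Request:
arm_command(deltas=[[0, 0, 0, 0], [0, 0, 0, 0], [0, 0, 0, 0], [0, 0, 0, 0], [0, 0, 0, 0], [0, 0, 0, 0], [0, 0, 0, 0], [0, 0, 0, 0], [0, 0, 0, 0], [0, 0, 0, 0], [0, 0, 0, 0], [0, 0, 0, 0]])

```text
time: 79.15
tool_pos: [0.4596, -0.2653, 0.0977]
tcp_rot: [-1.272, -1.105, 1.105]
wrist_force: [-0.2, 0.2, -3.8]
width: 0.717
```

```bash
python3 - <<'E'
from h import *
go((.4602,-.265,.141),(.4895,-.0362,.141))
c=cam("scene"); crop(c,130,90,450,320,2.4,"pics/s17.png")
c=cam("top"); crop(c,110,110,400,300,2.75,"pics/t17.png")
E
```

```text
now [ 0.4596 -0.2653  0.0977] yaw 81.94 q [ -32.7    6.7  117.    -0.    56.4 -114.6] t 79.15 F [-0.2  0.2 -3.8] w 0.717
shift [ 0.0004 -0.0433 -0.0006] 1 x [ 0.0004 -0.0433 -0.0006]
shift [ 0.2306 -0.      0.0031] 5 x [ 0.0461 -0.      0.0006]
```

View pics/s17.png

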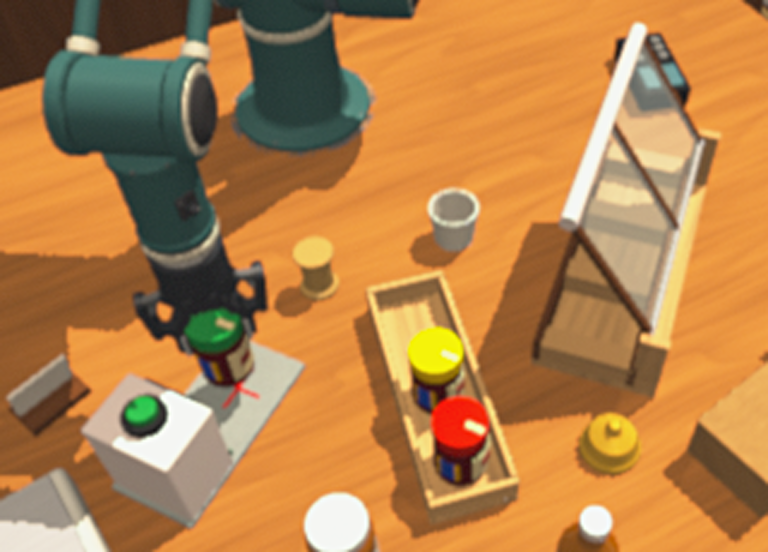

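View pics/t17.png

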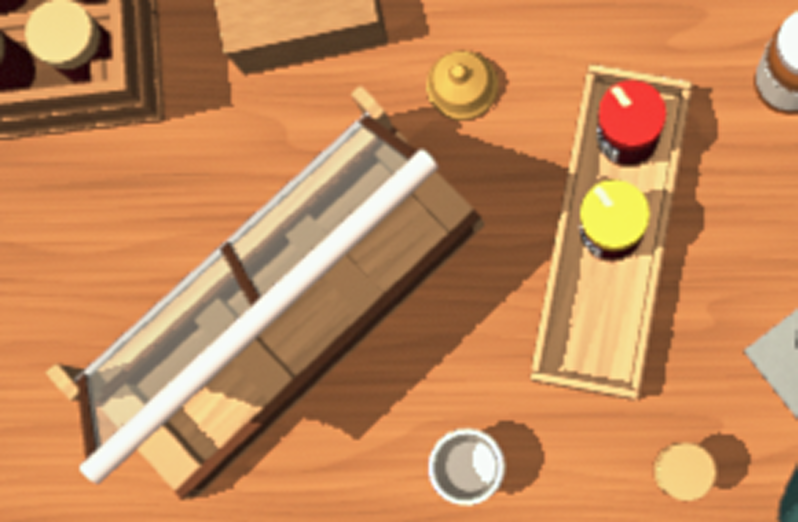

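Request:
arm_command(deltas=[[0, -0.0215, 0, 0], [0, -0.0215, 0, 0], [0.0461, 0, 0.0005, 0], [0.0461, 0, 0.0005, 0], [0.0461, 0, 0.0005, 0], [0.0461, 0, 0.0005, 0], [0.0461, 0, 0.0005, 0], [0, 0, 0, 0.05], [0, 0, 0, 0], [0, 0, 0, 0]])

```text
time: 80.5
tool_pos: [0.4894, -0.0371, 0.1408]
tcp_rot: [-1.293, -1.068, 1.068]
wrist_force: [0.3, 0.2, -3.5]
width: 0.719
```

```bash
python3 - <<'E'
from h import *
go((.4895,-.0362,.0535))
E
```

```text
now [ 0.4894 -0.0371  0.1408] yaw 79.09 q [ -7.2  -0.5 119.5  -0.   61.  -86.3] t 80.5 F [ 0.3  0.2 -3.5] w 0.719
shift [0.0009 0.0873 0.0001] 2 x [0.0005 0.0436 0.    ]
```

Request:
arm_command(deltas=[[0.0009, 0, 0, 0], [0, 0.02, 0, 0], [0, 0.025, 0, 0], [0, 0.02, 0, 0], [0, 0.012, 0, 0], [0, 0.005, 0, 0], [0, 0.002, 0, 0], [0, 0.001, 0, 0], [0, 0.001, 0, 0], [0, 0.0005, 0, 0], [0, 0, 0, 0], [0, 0, 0, 0]])

```text
time: 82.0
tool_pos: [0.4897, -0.0359, 0.0544]
tcp_rot: [-1.293, -1.068, 1.068]
wrist_force: [0.3, 0.5, -3.5]
width: 0.717
```

Request:
arm_command(deltas=[[0, 0.0007, 0, 0], [0, 0.0006, 0, 0], [0, 0, 0, 0], [0, 0, 0, 0]])

```text
time: 82.5
tool_pos: [0.4899, -0.0359, 0.0537]
tcp_rot: [-1.294, -1.068, 1.067]
wrist_force: [-3.2, 0.2, 5.9]
width: 0.712
```

Request:
arm_command(deltas=[[0, 0, 0, 0], [0, 0, 0, 0], [0, 0, 0, 0], [0, 0, 0, 0], [0, -0.01, 0, 0], [0, -0.03, 0, 0], [0, -0.05, 0, 0], [0, -0.05, 0, 0], [0, 0, 0, 0]], fingers=0.08)

```text
time: 83.62
tool_pos: [0.4936, -0.0364, 0.1992]
tcp_rot: [-1.302, -1.075, 1.062]
wrist_force: [0.5, 0.0, -0.0]
width: 0.938
```

```bash
python3 - <<'E'
from h import *
c=cam("top"); crop(c,370,160,510,280,5,"pics/t18.png"); s=cam("scene"); crop(s,240,80,460,310,3,"pics/s18.png")
H,S,V=cv2.split(cv2.cvtColor(c["color"],cv2.COLOR_RGB2HSV)); m=((H>45)&(H<85)&(S>120)&(V>60)).astype(np.uint8); m[:, :430]=0
M=cv2.moments(m,True); a=(M["m10"]/M["m00"],M["m01"]/M["m00"])
H,S,V=cv2.split(cv2.cvtColor(s["color"],cv2.COLOR_RGB2HSV)); m=((H>45)&(H<85)&(S>120)&(V>60)).astype(np.uint8); m[:, 215:]=0;m[:230]=0
M=cv2.moments(m,True); b=(M["m10"]/M["m00"],M["m01"]/M["m00"])
print(a,b,tri(c,a,s,b),onz(c,[a],.145),onz(s,[b],.145))
go((.535,-.366,.195))
E
```

```text
(465.7124183006536, 201.6143790849673) (188.58646616541353, 261.1503759398496) [ 0.5363174  -0.36615146  0.14103333] [[ 0.53547187 -0.36585032  0.145     ]] [[ 0.53964516 -0.36482394  0.145     ]]
now [ 0.4901 -0.0359  0.1942] yaw 79.07 q [ -7.1  -3.5 116.3  -0.   67.  -86.2] t 83.725 F [-0.4 -0.7  0. ] w 0.935
shift [-0.3156 -0.0008 -0.1066] 7 x [-0.0451 -0.0001 -0.0152]
```

View pics/s18.png

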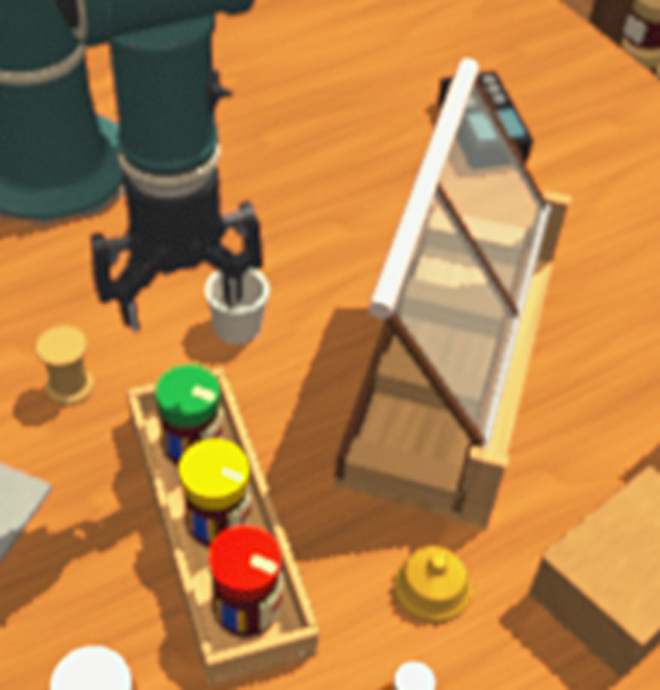

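Request:
arm_command(deltas=[[-0.0451, 0, -0.0152, 0], [-0.0451, 0, -0.0152, 0], [-0.0451, 0, -0.0152, 0], [-0.0451, 0, -0.0152, 0], [-0.0451, 0, -0.0152, 0], [-0.0451, 0, -0.0152, 0], [-0.0451, 0, -0.0152, 0], [0, 0, 0, 0], [0, 0, 0, 0], [0, 0, 0, 0], [0, 0, 0, 0]], fingers=0.0)

```text
time: 85.1
tool_pos: [0.5342, -0.3647, 0.193]
tcp_rot: [-1.292, -1.069, 1.069]
wrist_force: [-0.1, 0.4, -0.0]
width: -0.001
```

```bash
python3 - <<'E'
from h import *
go((.536,-.366,.149))
c=cam("wrist"); crop(c,0,0,640,400,1,"pics/w19.png")
E
```

```text
now [ 0.5342 -0.3647  0.193 ] yaw 79.15 q [ -36.5   13.6   97.9    0.    68.5 -115.7] t 85.1 F [-0.1  0.4 -0. ] w -0.001
shift [-0.0009  0.044  -0.002 ] 1 x [-0.0009  0.044  -0.002 ]
```

View pics/w19.png

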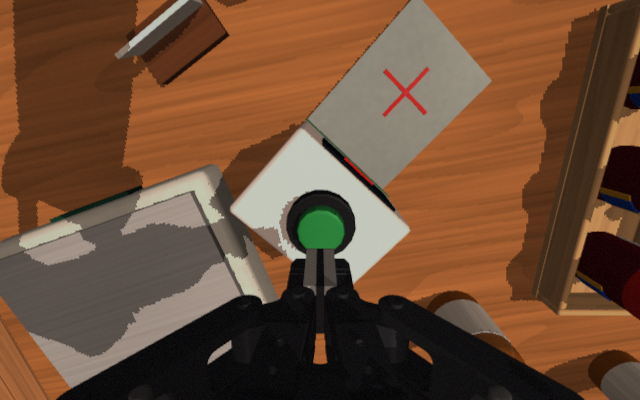

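Request:
arm_command(deltas=[[-0.0009, 0, -0.002, 0], [0, 0.02, 0, 0], [0, 0.02, 0, 0], [0, 0.004, 0, 0], [0, 0, 0, 0], [0, 0, 0, 0]])

```text
time: 85.9
tool_pos: [0.5364, -0.3676, 0.1494]
tcp_rot: [-1.294, -1.068, 1.067]
wrist_force: [0.2, -0.5, 0.0]
width: 0.001
```

Request:
arm_command(deltas=[[0, 0.003, 0, 0], [0, 0.003, 0, 0], [0, 0.002, 0, 0], [0, 0.002, 0, 0], [0, 0, 0, 0], [0, 0, 0, 0]])

```text
time: 86.65
tool_pos: [0.5368, -0.3679, 0.1419]
tcp_rot: [-1.296, -1.068, 1.068]
wrist_force: [-2.6, 1.3, 13.0]
width: 0.001
```

Request:
arm_command(deltas=[[0, 0.001, 0, 0], [0, 0.001, 0, 0], [0, 0, 0, 0], [0, 0, 0, 0], [0, 0, 0, 0]])

```text
time: 87.28
tool_pos: [0.5369, -0.368, 0.1418]
tcp_rot: [-1.297, -1.069, 1.068]
wrist_force: [-5.2, 3.3, 19.3]
width: 0.001
```

```bash
python3 - <<'E'
from h import *
go()
c=cam("wrist"); crop(c,240,160,400,280,5,"pics/w20.png")
s=cam("scene"); crop(s,130,200,290,320,5,"pics/s20.png")
E
```

```text
now [ 0.5369 -0.368   0.1418] yaw 79.08 q [ -36.6   16.2  100.3   -0.    63.3 -115.7] t 87.275 F [-5.2  3.3 19.3] w 0.001
```

View pics/w20.png

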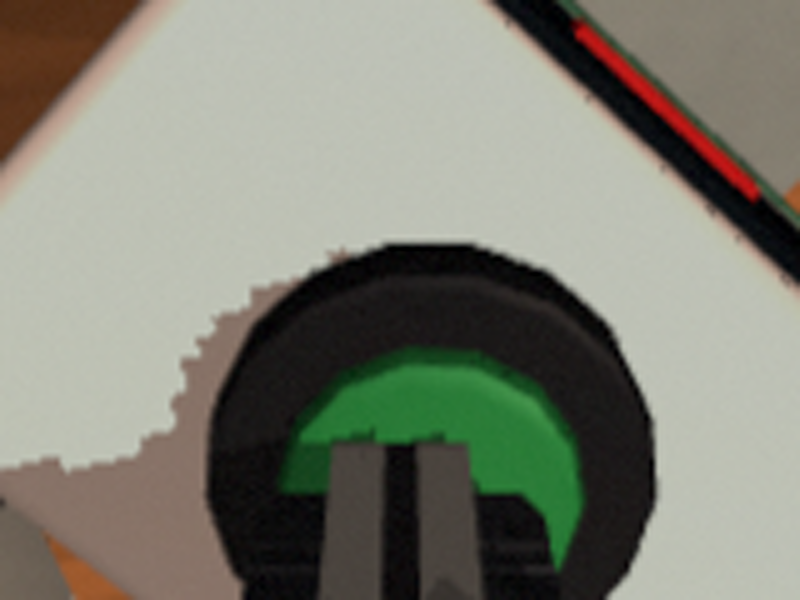

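View pics/s20.png

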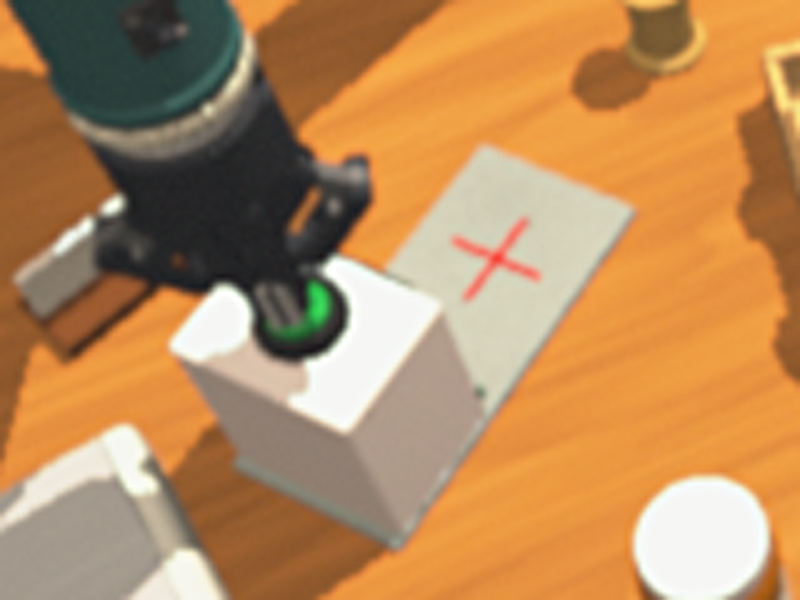

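Request:
arm_command(deltas=[[0, -0.005, 0, 0], [0, -0.002, 0, 0], [0, 0, 0, 0], [0, 0, 0, 0]])

```text
time: 87.88
tool_pos: [0.5365, -0.3677, 0.144]
tcp_rot: [-1.295, -1.068, 1.068]
wrist_force: [2.2, -1.9, 4.3]
width: 0.001
```

Request:
arm_command(deltas=[[0, -0.001, 0, 0], [0, -0.001, 0, 0], [0, 0, 0, 0]])

```text
time: 88.25
tool_pos: [0.5359, -0.3671, 0.1457]
tcp_rot: [-1.293, -1.067, 1.068]
wrist_force: [1.7, -0.8, 3.1]
width: 0.001
```

Request:
arm_command(deltas=[[0, -0.001, 0, 0], [0, -0.001, 0, 0], [0, 0, 0, 0]])

```text
time: 88.62
tool_pos: [0.5356, -0.3669, 0.1476]
tcp_rot: [-1.292, -1.067, 1.068]
wrist_force: [1.0, -1.1, 2.3]
width: 0.003
```

Request:
arm_command(deltas=[[0, -0.005, 0, 0], [0, -0.03, 0, 0], [0, -0.05, 0, 0], [0, -0.05, 0, 0], [0.03, 0, 0.05, 0], [0.03, 0, 0.05, 0], [0, 0, 0, 0], [0, 0, 0, 0], [0, 0, 0, 0], [0, 0, 0, 0]])

```text
time: 89.88
tool_pos: [0.45, -0.2901, 0.283]
tcp_rot: [-1.293, -1.067, 1.067]
wrist_force: [0.2, 0.2, 0.4]
width: 0.001
```

```bash
python3 - <<'E'
from h import *
go()
c=cam("top"); crop(c,0,0,640,400,1.2,"pics/t21.png"); s=cam("scene"); crop(s,0,0,640,400,1.2,"pics/s21.png")
f=lambda p:[(p[0]+.5)/1.2-.5,(p[1]+.5)/1.2-.5]
E
```

```text
now [ 0.45   -0.2901  0.283 ] yaw 79.06 q [ -35.5   -1.7  105.2    0.    76.6 -114.5] t 89.875 F [0.2 0.2 0.4] w 0.001
```

View pics/t21.png

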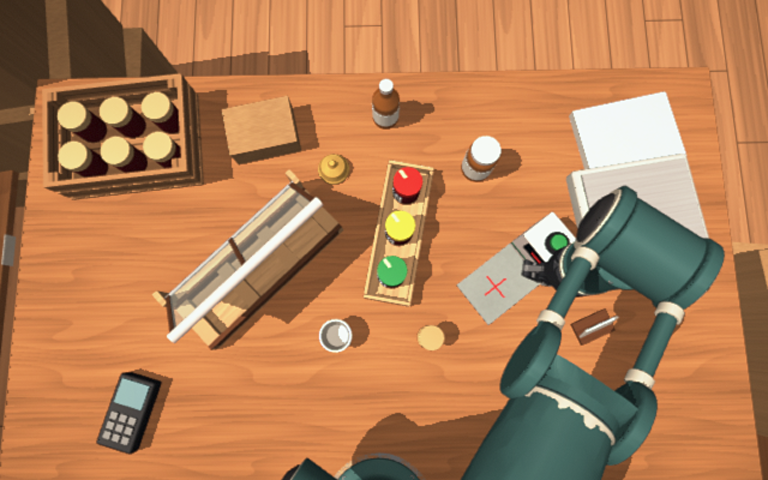

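View pics/s21.png

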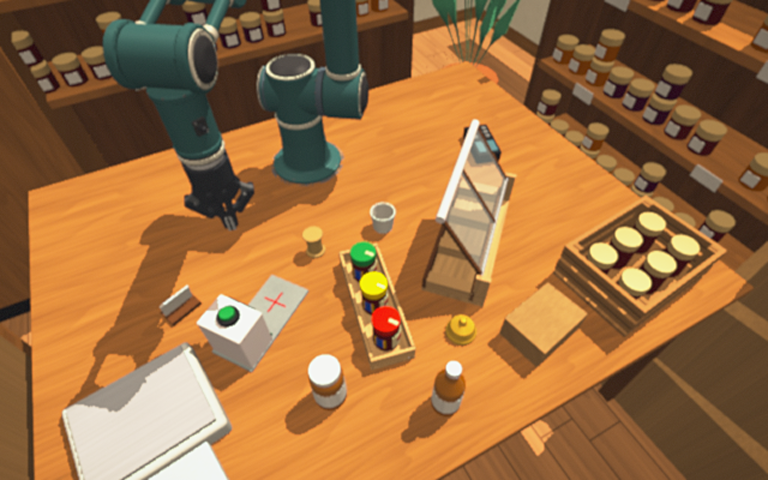

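```bash
python3 -c "
from workcell import job
print(job.finish_job())"
```

```text
the job is handed in; nothing more can be done
None
```

The job is handed in, at about 90 s on the robot's clock. All three jars were in the case.

- **Showing:** I took out red, then yellow, then green. Each was held over the cross with its centre about 100 mm up, and shown barcode, label, seal, with at least two seconds still each time. The wrist camera put the lids 1–3 mm from the aim point. The jars were turned within 1 to 2 degrees of square.
- **Tray:** Each jar was lowered until the wrist force showed contact with the tray floor, then released. The last pictures show all three upright in the tray.
- **Guard and bystanders:** The last pictures show the guard shut. The bell, twine, cup and honey look where they were at the start, judged by eye only.
- **Button:** The first press stopped at z = 141.8 mm, about 3 mm higher than I expected. As I let go, force was still there up to about 148 mm, so the button's top is near 148 mm and it had its full 6 mm of travel. The fingers are clear and the wrist force is back to about 0.

Two small disagreements: the lid radius measured 30.0–30.5 mm instead of 31 mm, and the bar edges on the lids differed by up to 2 degrees from each other. No check failed.

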